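# Make up the stew kit and the tea kit from the pantry stock

## Task

Make up two kits from the pantry stock: for the stew, put the large tin, the narrow spice jar and the upright carton in the tray with three compartments; for tea, put the square tea caddy and the squat jam jar in the tray with two. Stand each thing upright on the tray's floor in a compartment of its own, setting it down gently rather than dropping it. Leave the small tin, the flat tin and the tall lentil jar standing where they are.

Things in the scene. Friction and masses are not known exactly. Their poses are not given: they have to be found in the camera images.
- large_tin: The large food tin: plain steel cylinder with paper label, 65 mm diameter, 100 mm tall (the taller of the two slim tins). Loose, stands upright at the start; origin at the centre of its underside, z up along its axis.
- spice_jar: The narrow spice jar: glass with metal screw lid, 46 mm diameter, 92 mm tall in all; the straight body reaches up to 66 mm, then it narrows to the lid (38 mm diameter). Loose, stands upright at the start; origin at the centre of its underside, z up along its axis.
- carton: The upright carton: small cardboard box, 62 mm along its x, 46 mm along its y, 86 mm tall. Loose, stands upright at the start; origin at the centre of its underside, z up along its axis.
- tea_caddy: The tea caddy: square metal tin, 60 by 60 mm (sides along its x and y), 82 mm tall with a round metal cap 44 mm in diameter on top of that, 95 mm in all. Loose, stands upright at the start; origin at the centre of its underside, z up along its axis.
- jam_jar: The squat jam jar: wide glass jar with metal lid nearly as wide, 64 mm diameter, 76 mm tall in all; the straight body reaches up to 54 mm, the lid is 62 mm in diameter. Loose, stands upright at the start; origin at the centre of its underside, z up along its axis.
- small_tin: The small tin: steel cylinder with paper label, 52 mm diameter, 58 mm tall. Stays where it is. Loose, stands upright at the start; origin at the centre of its underside, z up along its axis.
- flat_tin: The flat tin: low wide steel tin, 80 mm diameter, 34 mm tall. Stays where it is. Loose, stands upright at the start; origin at the centre of its underside, z up along its axis.
- lentil_jar: The tall lentil jar: glass with metal lid, 68 mm diameter, 125 mm tall, the tallest thing of the stock. Stays where it is. Loose, stands upright at the start; origin at the centre of its underside, z up along its axis.
- tray_three: Low open wooden tray with three equal square compartments in one row, 274 mm long (along its x) by 94 mm wide (y), outer walls 30 mm high and 4 mm thick, dividers 4 mm thick and 26 mm high, floor 4 mm thick. Each compartment is 86 by 86 mm inside; their centres lie at x = -90, 0 and +90 mm, y = 0. Origin at the centre of the underside, z up. Fixed, does not slide.
- tray_two: Low open wooden tray with two equal square compartments in one row, 184 mm long (along its x) by 94 mm wide (y), outer walls 30 mm high and 4 mm thick, dividers 4 mm thick and 26 mm high, floor 4 mm thick. Each compartment is 86 by 86 mm inside; their centres lie at x = -45 and +45 mm, y = 0. Origin at the centre of the underside, z up. Fixed, does not slide.
Things that resemble listed ones, but are neither listed nor needed, are in the scene too. What is shaped like the large_tin but pink or yellow is not meant.

How it is judged:
By the outcome, as a careful person would: the job done as asked, in the order asked, and still so for the second after the job is handed in, with the robot touching nothing.
It also fails if it takes over 120 s, if anything falls off the work surface, if the arm or the gripper's body presses on something with over 40 N, if the wrist force passes 120 N, or if a joint passes its speed limit or range.

## Robot

A 6-joint arm with a two-finger parallel gripper is mounted at the origin on the work surface. World frame = base frame: x ahead of the robot, y to its left, z up, the work surface at z = 0. Lengths are in m, angles in rad, forces in N, time in s.
With the tool pointing down it reaches from about 0.3 to 1 m from the base axis. Payload 5.1 kg.
Tool frame: the origin (TCP) lies on the centre line of the jaws, within the pads' length; the fingertips stand 11 mm ahead of it and the grasp point (between the pads) lies 8 mm behind it; z points along the fingers, x is the direction in which the jaws open and shut, and the axes are right-handed (so a half turn about z gives the same grasp; the last joint's range is limited). The gripper opens to 95 mm and grips with 3 to 60 N. Pads are 20 mm wide; open, the fingers measure 119 mm over their backs; the gripper's body (75 mm by 180 mm) begins 59 mm behind the grasp point.
Start: joints at [1.153, 0.124, 1.65, -0, 1.367, -0.083], TCP at [0.214, 0.614, 0.187] pointing down, gripper open.
Joint ranges: [-2.61, 2.61], [-1.02, 2.33], [0.03, 2.71], [-1.35, 4.49], [0.32, 2.68], [-2.91, 2.91]. Speed limits (rad/s): [2.57, 2.57, 3.14, 3.14, 3.14, 3.14].

## Interface

Orientations are given as [roll, pitch, yaw] about the fixed x, y, z axes, in that order (R = Rz(yaw) Ry(pitch) Rx(roll)).
In Python, from cell import arm, cams, order gives the robot as it stands. The module is installed in compiled form; this text tells all that it offers.
- The arm moves only by the tool apply_moves, never from a script. Its argument "commands" is a list that holds one entry, the list of rows, each a list of 7 numbers: the shift along the tool's x, y, z in cm, then the turn, a rotation vector about the tool's x, y, z in degrees, then the finger opening in cm, from 0 to 9.51. A call has exactly 5 rows; each row is the pose to reach, as a shift and turn from the pose commanded when the call began, along the tool's axes at that moment; what a row does not reach only later rows make up. A row lasts 1/10 s, in which the tool goes at most 50 mm and 8.59 degrees, less where a joint would pass 70% of its speed; a pose out of reach is approached as far as the arm can. A call with a gripper value outside its range is refused whole. The fingers move at their own pace and stop on an object; "grip_force" is the grip in N (left out, the last holds). Time passes only in rows, so rows that repeat a pose let the fingers close, or fill a call up. It gives the time, the measured TCP pose, the force and the opening at its end, in the units of the state.
- arm.state(): the state, without advancing time (a new reading comes with each control period).
- cams.snapshot(name): name is "scene" or "side" or "wrist"; returns a dict with "image" (384x512x3 uint8, blue, green, red), "range_z" (384x512 float32, m along the optical axis (not along the pixel's ray), 0 where there is no reading), "K" (3x3 intrinsics, pixels), "world_from_camera" (4x4, takes a point from camera to world coordinates). Camera axes: x right, y down, z forward; pixel columns grow to the right and rows downward; lengths in m; the calibration is good to about 2 mm. A picture is of the moment at which its call begins.
- order.close_job(): hands the job in, once; it reports no verdict.
The state is a dict: "t": time; "joint_pos": joint angles; "joint_velocities": joint speeds; "joint_torque": joint torques, N m; "ee_pos": TCP position; "tool_rot": TCP orientation; "contact_force": force on the tool from outside, world axes, zero at the start; "ft_torque": the same for the moment, N m; "opening": finger opening in m.
Only numpy, scipy, OpenCV 4.12 (cv2) and the standard library are available. Lean on these libraries where they do the work, as an engineer would, in place of code of your own. Each camera call takes 0.05 s, during which the arm holds its last target. There are 200 camera calls.

## Working session

There is one attempt and no reset: what is moved stays moved. The work goes in short steps, Python scripts to look and compute and a tool call to move; the robot and the scene stay as the last step left them, time stands still between calls to the robot, and variables do not carry over. Pictures are saved under pics/ and viewed, about 12 in all and at most 16, crops included, and the job is handed in when it is done.

Besides the shell and the picture viewer there is one more tool, called after "Request:" as name(argument=value, ...), one argument or row to a line, values as JSON. apply_moves: Moves the arm, as the interface text tells. Its arguments: {"type":"object","properties":{"commands":{"type":"array","items":{"type":"array","items":{"type":"array","items":{"type":"number"}}}},"grip_force":{"type":"number"}},"required":["commands"]}

```bash
mkdir -p pics; cat > h.py <<'E'
import numpy as np, cv2
from cell import arm, cams, order
def snap(n):
    s=cams.snapshot(n); np.savez('last_%s.npz'%n,**s); return s
def pts(s):
    z=s['range_z']; K=s['K']; h,w=z.shape
    u,v=np.meshgrid(np.arange(w),np.arange(h))
    P=np.stack([(u-K[0,2])/K[0,0]*z,(v-K[1,2])/K[1,1]*z,z],-1)
    T=s['world_from_camera']; W=P@T[:3,:3].T+T[:3,3]; W[z==0]=np.nan
    return W
E
python3 - <<'E'
from h import *
a=snap('scene');b=snap('side')
print(arm.state())
for s in(a,b): print(s['K'][0,0],s['world_from_camera'].round(3).tolist())
cv2.imwrite('pics/scene.png',cv2.resize(a['image'],(800,600)));cv2.imwrite('pics/side.png',cv2.resize(b['image'],(800,600)))
E
```

```text
{'t': 0.1, 'joint_pos': array([ 1.15342537e+00,  1.24414368e-01,  1.65151302e+00,  8.13223700e-06,
        1.36750926e+00, -8.25926026e-02]), 'joint_velocities': array([-0.00033071, -0.00190818, -0.00182062, -0.00149858,  0.00161526,
       -0.00072059]), 'joint_torque': array([ 4.73091368e-04, -4.18882692e+01, -3.61094069e+01,  7.76535063e-02,
        4.62216628e-02, -6.90923594e-05]), 'ee_pos': array([0.21333021, 0.61333371, 0.18564097]), 'tool_rot': array([-3.14143259e+00,  1.83705242e-03,  1.23601647e+00]), 'contact_force': array([-0.93307015,  0.31039133,  0.1362735 ]), 'ft_torque': array([-0.00491872, -0.02463159,  0.08078108]), 'opening': 0.09532292581537644}
474.7538046803387 [[-0.783, 0.439, -0.44, 0.978], [0.622, 0.536, -0.571, 0.623], [-0.015, -0.721, -0.693, 0.796], [0.0, 0.0, 0.0, 1.0]]
383.03520732846056 [[0.815, -0.447, 0.369, 0.156], [-0.579, -0.609, 0.541, -0.501], [-0.018, -0.655, -0.756, 0.739], [0.0, 0.0, 0.0, 1.0]]
```

View pics/scene.png

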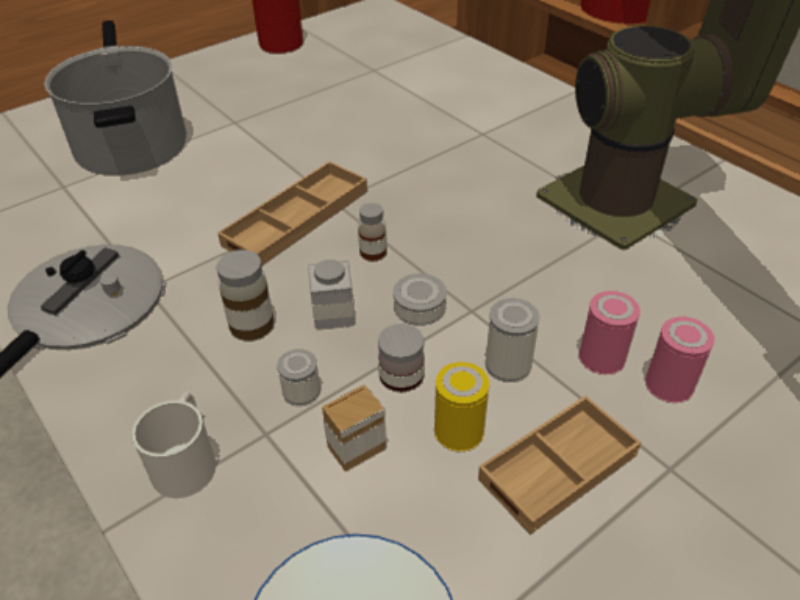

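View pics/side.png

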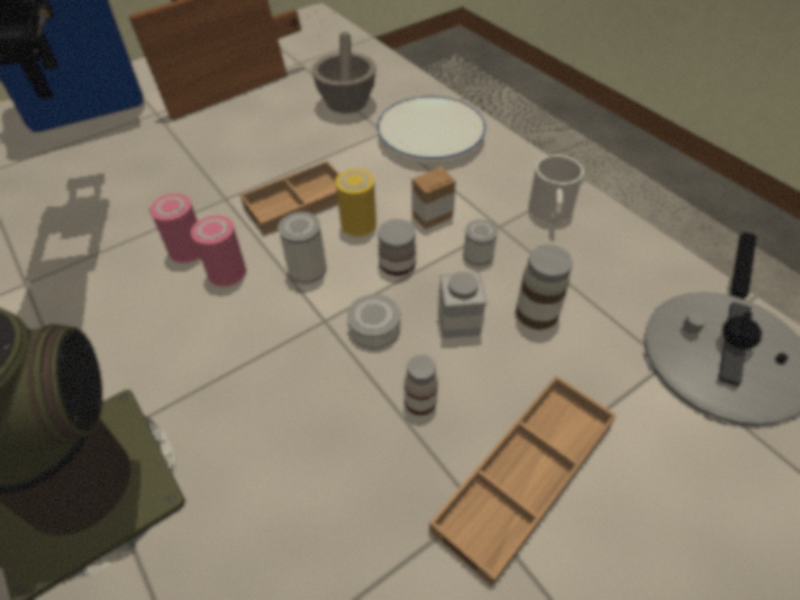

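The grey steel tin at scene (512,340) is the large tin. Its look-alikes are pink at (610,332) and (680,358), yellow at (461,405), and the small tin at (298,377). The lentil jar (245,295) could be confused with the jam jar (401,357) and the spice jar (372,232). The carton is at (355,427), the caddy at (331,293) and the flat tin at (419,298). Next I measure everything from the range images and check the choice in one crop.

```bash
python3 - <<'E'
from h import *
L={n:dict(np.load('last_%s.npz'%n)) for n in('scene','side')}
W={n:pts(L[n]) for n in L}
seeds=dict(large=(512,340),spice=(372,225),carton=(355,410),caddy=(331,290),jam=(401,345),small=(298,362),flat=(419,290),lentil=(245,270),yellow=(461,385),pink1=(610,310),pink2=(680,335))
allp=np.concatenate([w.reshape(-1,3) for w in W.values()]); allp=allp[~np.isnan(allp[:,0])]
m=(allp[:,2]>.012)&(allp[:,0]>.1)&(allp[:,0]<1)&(np.abs(allp[:,1])<.8); P=allp[m]
for n in L:
    w=W[n].reshape(-1,3); q=w[~np.isnan(w[:,0])]; f=np.abs(q[:,2])<.02; print(n,'floor z',np.median(q[f,2]).round(4))
g=.003
for s,(u,v) in seeds.items():
    c=W['scene'][int(v*.64),int(u*.64)]
    for n in L:
        w=W[n].reshape(-1,3); q=w[~np.isnan(w[:,0])]
        q=q[(np.hypot(*(q[:,:2]-c[:2]).T)<.075)&(q[:,2]>.012)]
        # height-map component through seed
        im=np.zeros((80,80),np.uint8); ij=((q[:,:2]-c[:2])/g+40).astype(int); im[ij[:,0].clip(0,79),ij[:,1].clip(0,79)]=1
        im=cv2.morphologyEx(im,cv2.MORPH_CLOSE,np.ones((3,3)))
        k,lab=cv2.connectedComponents(im); l=lab[ij[:,0].clip(0,79),ij[:,1].clip(0,79)]
        best=np.bincount(l[l>0]).argmax(); q=q[l==best]
        zt=np.percentile(q[:,2],97); t=q[q[:,2]>zt-.006]
        r=cv2.minAreaRect((t[:,:2]*1000).astype(np.float32)); 
        print(s,n,'ztop %.3f'%zt,'rect c',np.round(r[0],0),'size',np.round(r[1],0),'ang %.0f'%r[2],'n',len(t))
# trays: wall-colour mask
for n in L:
    hsv=cv2.cvtColor(L[n]['image'],cv2.COLOR_BGR2HSV); w=W[n]
    for nm,c in (('three',(294,210)),('two',(560,462))):
        c=W['scene'][int(c[1]*.64),int(c[0]*.64)]
        mk=(np.hypot(w[...,0]-c[0],w[...,1]-c[1])<.17)&(w[...,2]>.019)&(w[...,2]<.04)&(hsv[...,1]>80)&(hsv[...,0]>5)&(hsv[...,0]<25)
        mk=cv2.morphologyEx(mk.astype(np.uint8),cv2.MORPH_CLOSE,np.ones((3,3))); k,lab,st,_=cv2.connectedComponentsWithStats(mk)
        q=w[(lab==st[1:,4].argmax()+1)&(w[...,2]>.019)]
        r=cv2.minAreaRect((q[:,:2]*1000).astype(np.float32)); print(nm,n,np.round(c,3),np.round(r[0],0),np.round(r[1],0),'%.1f'%r[2],len(q),np.percentile(q[:,2],95).round(4))
im=L['scene']['image'][150:320,180:420]; cv2.imwrite('pics/crop.png',cv2.resize(im,None,fx=3.3,fy=3.3,interpolation=cv2.INTER_CUBIC))
E
```

```text
scene floor z 0.0003
side floor z -0.0003
large scene ztop 0.104 rect c [428. 163.] size [66. 65.] ang 24 n 580
large side ztop 0.103 rect c [427. 160.] size [64. 65.] ang 53 n 400
spice scene ztop 0.093 rect c [ 428. -155.] size [39. 35.] ang 55 n 123
spice side ztop 0.093 rect c [ 427. -158.] size [36. 37.] ang 12 n 243
carton scene ztop 0.088 rect c [679. 143.] size [49. 63.] ang 85 n 681
carton side ztop 0.087 rect c [679. 142.] size [50. 63.] ang 85 n 282
caddy scene ztop 0.096 rect c [563. -76.] size [44. 43.] ang 38 n 218
caddy side ztop 0.095 rect c [561. -82.] size [44. 41.] ang 51 n 240
jam scene ztop 0.078 rect c [560.  85.] size [62. 61.] ang 13 n 530
jam side ztop 0.077 rect c [558.  81.] size [61. 59.] ang 57 n 343
small scene ztop 0.062 rect c [683.  19.] size [53. 51.] ang 55 n 388
small side ztop 0.061 rect c [682.  16.] size [56. 49.] ang 48 n 238
flat scene ztop 0.038 rect c [449.  -7.] size [83. 78.] ang 52 n 634
flat side ztop 0.037 rect c [449. -10.] size [80. 79.] ang 12 n 736
lentil scene ztop 0.126 rect c [ 672. -135.] size [61. 59.] ang 60 n 443
lentil side ztop 0.126 rect c [ 670. -139.] size [61. 62.] ang 4 n 467
yellow scene ztop 0.103 rect c [559. 206.] size [66. 64.] ang 72 n 746
yellow side ztop 0.102 rect c [559. 203.] size [67. 64.] ang 56 n 327
pink1 scene ztop 0.103 rect c [314. 238.] size [65. 66.] ang 82 n 573
pink1 side ztop 0.102 rect c [314. 234.] size [65. 65.] ang 22 n 409
pink2 scene ztop 0.104 rect c [281. 330.] size [68. 65.] ang 49 n 639
pink2 side ztop 0.103 rect c [281. 328.] size [66. 65.] ang 55 n 363
three scene [ 0.466 -0.337  0.006] [ 471. -320.] [279. 100.] 12.2 925 0.0308
two scene [0.502 0.328 0.02 ] [500. 325.] [ 96. 187.] 87.5 1281 0.0317
three side [ 0.466 -0.337  0.006] [ 472. -323.] [276.  95.] 12.4 1389 0.0309
two side [0.502 0.328 0.02 ] [499. 323.] [ 99. 185.] 87.4 491 0.0309
```

View pics/crop.png

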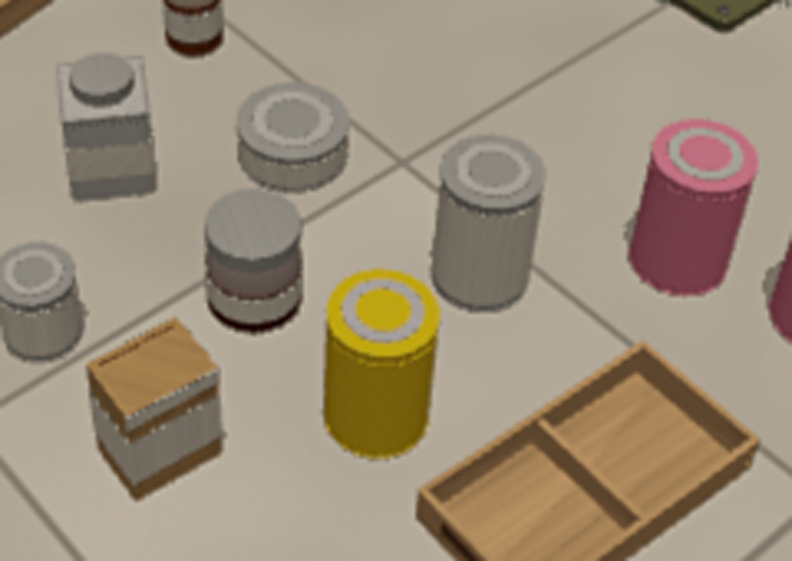

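The crop matches the descriptions: grey tin at (490,220), jam jar (255,260), carton (155,405), caddy (105,125). Heights and diameters also agree with the given sizes. Still needed are the caddy yaw and a small helper that converts waypoints into tool-axis moves.

```bash
cat >> h.py <<'E'
def plan(targets,cur=None):
    """targets: list of (x,y,z mm, yaw deg); prints shift cm in tool axes and turn about tool z, each from the one before"""
    s=arm.state(); 
    if cur is None: cur=(*(s['ee_pos']*1000),np.degrees(s['tool_rot'][2]))
    print('now',np.round(cur,1),'tilt',np.round(np.degrees(s['tool_rot'][:2]),2),'F',s['contact_force'].round(1),'open',round(s['opening']*1000,1),'t',round(s['t'],2))
    for t in targets:
        c,sn=np.cos(np.radians(cur[3])),np.sin(np.radians(cur[3])); d=np.subtract(t[:3],cur[:3])/10
        print(t,'-> shift',np.round([c*d[0]+sn*d[1],sn*d[0]-c*d[1],-d[2]],2),'rz %.1f'%-((t[3]-cur[3]+180)%360-180)); cur=t
E
python3 - <<'E'
from h import *
for n in('scene','side'):
    w=pts(dict(np.load('last_%s.npz'%n))).reshape(-1,3); q=w[~np.isnan(w[:,0])]
    q=q[(np.hypot(q[:,0]-.562,q[:,1]+.079)<.05)&(q[:,2]>.02)&(q[:,2]<.087)]
    r=cv2.minAreaRect((q[:,:2]*1000).astype(np.float32)); print(np.round(r[0]),np.round(r[1]),r[2])
plan([(352,334,240,90),(427,221,200,102),(427.5,161.5,160,102),(427.5,161.5,52,102),(427.5,161.5,200,102),(422,40,200,102),(410,-130,200,102),(390,-280,200,102),(383.5,-340.5,160,102),(383.5,-340.5,62,102)])
E
```

```text
[562. -77.] [65. 61.] 59.315738677978516
[562. -79.] [65. 61.] 59.24378967285156
now [213.3 613.3 185.6  70.8] tilt [-1.7999e+02  1.1000e-01] F [-0.9  0.3  0.1] open 95.3 t 0.1
(352, 334, 240, 90) -> shift [-21.83  22.27  -5.44] rz -19.2
(427, 221, 200, 102) -> shift [-11.3   7.5   4. ] rz -12.0
(427.5, 161.5, 160, 102) -> shift [-5.83 -1.19  4.  ] rz 0.0
(427.5, 161.5, 52, 102) -> shift [ 0.   0.  10.8] rz 0.0
(427.5, 161.5, 200, 102) -> shift [  0.    0.  -14.8] rz 0.0
(422, 40, 200, 102) -> shift [-11.77  -3.06  -0.  ] rz 0.0
(410, -130, 200, 102) -> shift [-16.38  -4.71  -0.  ] rz 0.0
(390, -280, 200, 102) -> shift [-14.26  -5.07  -0.  ] rz 0.0
(383.5, -340.5, 160, 102) -> shift [-5.78 -1.89  4.  ] rz 0.0
(383.5, -340.5, 62, 102) -> shift [0.  0.  9.8] rz 0.0
```

Request:
apply_moves(
  commands=[
    [[-1.1, 1.1, -0.3, 0, 0, 0, 9.5], [-3.5, 3.6, -0.9, 0, 0, 0, 9.5], [-6.2, 6.4, -1.6, 0, 0, 0, 9.5], [-8.9, 9.1, -2.2, 0, 0, 0, 9.5], [-10.9, 11.1, -2.7, 0, 0, 0, 9.5]],
  ],
  grip_force=25,
)

```text
t: 0.6
ee_pos: [0.2835, 0.4718, 0.214]
tool_rot: [3.141, 0.0, 1.235]
contact_force: [0.2, 0.4, 0.2]
opening: 0.0951
```

Request:
apply_moves(
  commands=[
    [[-2, 2, -0.5, 0, 0, -4, 9.5], [-4, 4, -1, 0, 0, -8, 9.5], [-6.5, 6.5, -1.6, 0, 0, -12, 9.5], [-9, 9, -2.2, 0, 0, -16, 9.5], [-10.9, 11.1, -2.7, 0, 0, -19.2, 9.5]],
  ],
)

```text
t: 1.1
ee_pos: [0.352, 0.3326, 0.2411]
tool_rot: [3.141, 0.0, 1.573]
contact_force: [0.4, 0.7, 0.0]
opening: 0.0948
```

Request:
apply_moves(
  commands=[
    [[-2, 1.5, 0.8, 0, 0, -2.5, 9.5], [-4.5, 3, 1.6, 0, 0, -5, 9.5], [-7, 4.5, 2.4, 0, 0, -7.5, 9.5], [-9.5, 6.2, 3.2, 0, 0, -10, 9.5], [-11.3, 7.5, 4, 0, 0, -12, 9.5]],
  ],
)

```text
t: 1.6
ee_pos: [0.427, 0.2198, 0.2004]
tool_rot: [3.141, 0.001, 1.781]
contact_force: [-0.1, 0.2, -0.7]
opening: 0.0948
```

Request:
apply_moves(
  commands=[
    [[-1.4, -0.3, 0, 0, 0, 0, 9.5], [-3, -0.6, 0, 0, 0, 0, 9.5], [-4.5, -0.9, 1, 0, 0, 0, 9.5], [-5.8, -1.2, 2, 0, 0, 0, 9.5], [-5.8, -1.2, 2, 0, 0, 0, 9.5]],
  ],
)

```text
t: 2.1
ee_pos: [0.4255, 0.1614, 0.1791]
tool_rot: [-3.139, 0.0, 1.778]
contact_force: [0.1, 0.4, -0.2]
opening: 0.095
```

```bash
python3 - <<'E'
from h import *
plan([(427.5,161.5,52,102)])
s=snap('wrist'); print(s['world_from_camera'].round(3).tolist())
w=pts(s).reshape(-1,3); q=w[~np.isnan(w[:,0])]; q=q[(np.hypot(q[:,0]-.4275,q[:,1]-.1615)<.06)&(q[:,2]>.09)&(q[:,2]<.115)]
r=cv2.minAreaRect((q[:,:2]*1000).astype(np.float32)); print(len(q),r,np.median(q[:,2]) if len(q) else 0)
cv2.imwrite('pics/w1.png',s['image'])
E
```

```text
now [425.5 161.4 179.1 101.9] tilt [-1.7984e+02  1.0000e-02] F [ 0.1  0.4 -0.2] open 95.0 t 2.1
(427.5, 161.5, 52, 102) -> shift [-0.03  0.19 12.71] rz -0.1
[[-0.206, 0.951, 0.23, 0.362], [0.979, 0.2, 0.047, 0.148], [-0.001, 0.235, -0.972, 0.378], [0.0, 0.0, 0.0, 1.0]]
3409 ((428.553955078125, 161.43643188476562), (65.614501953125, 65.44276428222656), 49.63252258300781) 0.10193407813422556
```

View pics/w1.png

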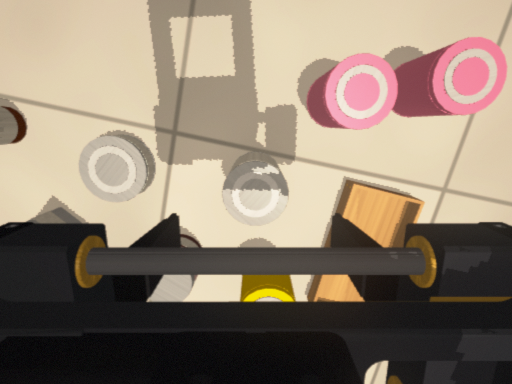

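The wrist view shows the grey tin at (256,192), below and between the jaws. Its measured centre (428.5,161.4) agrees with the two fixed cameras, so I descend and grip.

Request:
apply_moves(
  commands=[
    [[0, 0.1, 2, 0, 0, 0, 9.5], [0, 0.2, 5.5, 0, 0, 0, 9.5], [0, 0.25, 9, 0, 0, 0, 9.5], [0, 0.25, 11.7, 0, 0, 0, 9.5], [0, 0.25, 12.7, 0, 0, 0, 9.5]],
  ],
)

```text
t: 2.65
ee_pos: [0.4272, 0.1635, 0.051]
tool_rot: [-3.137, -0.0, 1.781]
contact_force: [-0.7, -0.4, -0.5]
opening: 0.0951
```

Request:
apply_moves(
  commands=[
    [[0, 0, 0, 0, 0, 0, 9.5], [0, 0, 0, 0, 0, 0, 8], [0, 0, 0, 0, 0, 0, 7], [0, 0, 0, 0, 0, 0, 6], [0, 0, 0, 0, 0, 0, 6]],
  ],
)

```text
t: 3.15
ee_pos: [0.4302, 0.1636, 0.0549]
tool_rot: [3.14, -0.0, 1.781]
contact_force: [0.3, -0.2, -0.0]
opening: 0.0686
```

Request:
apply_moves(
  commands=[
    [[0, 0, 0, 0, 0, 0, 6], [0, 0, 0, 0, 0, 0, 6], [0, 0, -0.3, 0, 0, 0, 6], [0, 0, -0.6, 0, 0, 0, 6], [0, 0, -1, 0, 0, 0, 6]],
  ],
)

```text
t: 3.65
ee_pos: [0.4284, 0.1632, 0.0629]
tool_rot: [-3.139, -0.0, 1.781]
contact_force: [-0.0, -0.1, -3.0]
opening: 0.0646
```

Request:
apply_moves(
  commands=[
    [[0, 0, -1.5, 0, 0, 0, 6], [0, 0, -4.5, 0, 0, 0, 6], [-1, 0, -8.5, 0, 0, 0, 6], [-3, -0.5, -12, 0, 0, 0, 6], [-5, -1, -13.7, 0, 0, 0, 6]],
  ],
)

```text
t: 4.15
ee_pos: [0.4314, 0.1123, 0.2046]
tool_rot: [3.136, 0.0, 1.782]
contact_force: [0.1, 0.5, -2.8]
opening: 0.0645
```

Request:
apply_moves(
  commands=[
    [[-3, -0.9, 0, 0, 0, 0, 6], [-6.5, -1.9, 0, 0, 0, 0, 6], [-10, -2.9, 0, 0, 0, 0, 6], [-13.5, -3.9, 0, 0, 0, 0, 6], [-17, -4.8, 0, 0, 0, 0, 6]],
  ],
)

```text
t: 4.65
ee_pos: [0.4178, -0.065, 0.2005]
tool_rot: [-3.141, -0.0, 1.781]
contact_force: [0.3, 0.4, -3.2]
opening: 0.0643
```

Request:
apply_moves(
  commands=[
    [[-3.5, -1.1, 0, 0, 0, 0, 6], [-7, -2.1, 0, 0, 0, 0, 6], [-10.5, -3.1, 0, 0, 0, 0, 6], [-14, -4.1, 0, 0, 0, 0, 6], [-16.5, -4.8, 0, 0, 0, 0, 6]],
  ],
)

```text
t: 5.15
ee_pos: [0.4052, -0.237, 0.2004]
tool_rot: [-3.141, -0.0, 1.779]
contact_force: [0.3, 0.2, -3.5]
opening: 0.0647
```

```bash
python3 - <<'E'
from h import *
plan([(383.5,-340.5,160,102),(383.5,-340.5,65,102)])
E
```

```text
now [ 405.2 -237.   200.4  101.9] tilt [-1.7997e+02 -2.0000e-02] F [ 0.3  0.2 -3.5] open 64.7 t 5.15
(383.5, -340.5, 160, 102) -> shift [-9.67 -4.26  4.04] rz -0.1
(383.5, -340.5, 65, 102) -> shift [0.  0.  9.5] rz 0.0
```

Request:
apply_moves(
  commands=[
    [[-2, -0.9, 0, 0, 0, 0, 6], [-5, -2.2, 0.5, 0, 0, 0, 6], [-8, -3.5, 2, 0, 0, 0, 6], [-9.7, -4.3, 3.5, 0, 0, 0, 6], [-9.7, -4.3, 4, 0, 0, 0, 6]],
  ],
)

```text
t: 5.65
ee_pos: [0.3824, -0.3398, 0.1583]
tool_rot: [-3.139, -0.003, 1.778]
contact_force: [-0.4, 0.3, -2.8]
opening: 0.0642
```

Request:
apply_moves(
  commands=[
    [[0, 0, 1.5, 0, 0, 0, 6], [0, 0, 4, 0, 0, 0, 6], [0, 0, 6.8, 0, 0, 0, 6], [0, 0, 8.8, 0, 0, 0, 6], [0, 0, 9.6, 0, 0, 0, 6]],
  ],
)

```text
t: 6.15
ee_pos: [0.3831, -0.3365, 0.0618]
tool_rot: [-3.139, -0.004, 1.782]
contact_force: [0.8, 1.1, -3.6]
opening: 0.0647
```

Request:
apply_moves(
  commands=[
    [[0, 0, 0.1, 0, 0, 0, 6], [0, 0, 0.2, 0, 0, 0, 6], [0, 0, 0.3, 0, 0, 0, 6], [0, 0, 0.4, 0, 0, 0, 6], [0, 0, 0.5, 0, 0, 0, 6]],
  ],
)

```text
t: 6.65
ee_pos: [0.3845, -0.3396, 0.0606]
tool_rot: [3.141, 0.001, 1.781]
contact_force: [1.1, -0.2, -3.8]
opening: 0.0642
```

```bash
python3 - <<'E'
from h import *
plan([(383.5,-340.5,57,102)])
s=snap('side'); cv2.imwrite('pics/s2.png',cv2.resize(s['image'][220:384,230:420],None,fx=3,fy=3))
E
```

```text
now [ 384.5 -339.6   60.6  102. ] tilt [1.7995e+02 8.0000e-02] F [ 1.1 -0.2 -3.8] open 64.2 t 6.65
(383.5, -340.5, 57, 102) -> shift [-0.07 -0.12  0.36] rz 0.0
```

View pics/s2.png

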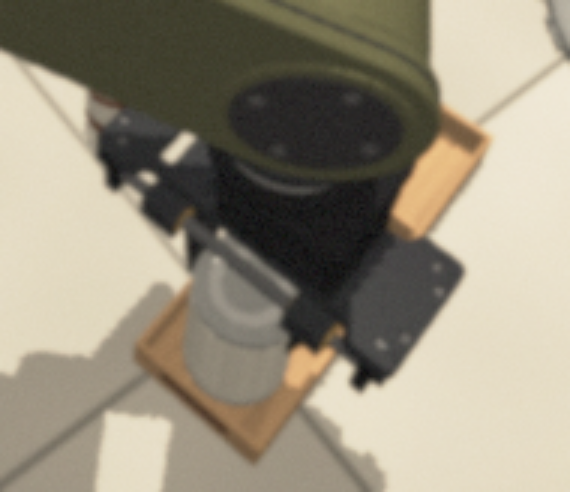

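The side view shows the tin inside the end compartment, around (240,330), with the fingers above the walls. I lower slowly until it touches.

Request:
apply_moves(
  commands=[
    [[0, 0, 0.1, 0, 0, 0, 6], [0, 0, 0.15, 0, 0, 0, 6], [0, 0, 0.2, 0, 0, 0, 6], [0, 0, 0.25, 0, 0, 0, 6], [0, 0, 0.3, 0, 0, 0, 6]],
  ],
)

```text
t: 7.2
ee_pos: [0.3846, -0.3394, 0.0586]
tool_rot: [3.141, 0.0, 1.781]
contact_force: [-1.9, 2.9, 9.5]
opening: 0.0643
```

Request:
apply_moves(
  commands=[
    [[0, 0, -0.05, 0, 0, 0, 6.8], [0, 0, -0.05, 0, 0, 0, 7.5], [0, 0, -0.05, 0, 0, 0, 8.5], [0, 0, -0.05, 0, 0, 0, 9.5], [0, 0, -0.05, 0, 0, 0, 9.5]],
  ],
)

```text
t: 7.7
ee_pos: [0.384, -0.3391, 0.0571]
tool_rot: [-3.142, -0.0, 1.781]
contact_force: [0.2, 0.0, -0.1]
opening: 0.0922
```

Request:
apply_moves(
  commands=[
    [[0, 0, -0.5, 0, 0, 0, 9.5], [0, 0, -3, 0, 0, 0, 9.5], [0, 0, -6, 0, 0, 0, 9.5], [0, 0, -9, 0, 0, 0, 9.5], [0, 0, -11, 0, 0, 0, 9.5]],
  ],
)

```text
t: 8.2
ee_pos: [0.3848, -0.3398, 0.1702]
tool_rot: [3.14, 0.003, 1.781]
contact_force: [-0.0, -0.2, 0.3]
opening: 0.0957
```

```bash
python3 - <<'E'
from h import *
plan([(427.5,-156.5,170,102),(427.5,-156.5,42,102)])
w=pts(snap('wrist')).reshape(-1,3); q=w[~np.isnan(w[:,0])]
for nm,c in (('spice',(.4275,-.1565,.092)),('large',(.3835,-.3405,.104))):
    r=q[(np.hypot(q[:,0]-c[0],q[:,1]-c[1])<.06)&(np.abs(q[:,2]-c[2])<.01)]
    if len(r)>20: print(nm,len(r),cv2.minAreaRect((r[:,:2]*1000).astype(np.float32)),np.median(r[:,2]))
E
```

```text
now [ 384.8 -339.8  170.2  102. ] tilt [1.799e+02 1.700e-01] F [-0.  -0.2  0.3] open 95.7 t 8.2
(427.5, -156.5, 170, 102) -> shift [17.04  8.    0.02] rz 0.0
(427.5, -156.5, 42, 102) -> shift [ 0.   0.  12.8] rz 0.0
large 3771 ((382.61309814453125, -341.0361022949219), (65.66211700439453, 65.50751495361328), 52.94501495361328) 0.10591656681621747
```

Request:
apply_moves(
  commands=[
    [[2, 0.9, 0, 0, 0, 0, 9.5], [6, 2.8, 0, 0, 0, 0, 9.5], [11, 5.2, 0, 0, 0, 0, 9.5], [15, 7.1, 0, 0, 0, 0, 9.5], [17, 8, 0, 0, 0, 0, 9.5]],
  ],
)

```text
t: 8.75
ee_pos: [0.427, -0.153, 0.1666]
tool_rot: [3.141, -0.001, 1.783]
contact_force: [0.1, 0.3, -0.4]
opening: 0.0952
```

Request:
apply_moves(
  commands=[
    [[0, 0, 0.5, 0, 0, 0, 9.5], [0, 0, 1, 0, 0, 0, 9.5], [0, 0, 1, 0, 0, 0, 9.5], [0, 0, 1, 0, 0, 0, 9.5], [0, 0, 1, 0, 0, 0, 9.5]],
  ],
)

```text
t: 9.25
ee_pos: [0.4268, -0.1571, 0.1572]
tool_rot: [-3.141, -0.0, 1.779]
contact_force: [0.2, 0.4, -0.3]
opening: 0.0952
```

```bash
cat >> h.py <<'E'
def chk(*cs):
    w=pts(snap('wrist')).reshape(-1,3); q=w[~np.isnan(w[:,0])]
    for c in cs:
        r=q[(np.hypot(q[:,0]-c[0],q[:,1]-c[1])<.06)&(np.abs(q[:,2]-c[2])<.01)]
        if len(r)>20: m=cv2.minAreaRect((r[:,:2]*1000).astype(np.float32)); print(c,len(r),np.round(m[0],1),np.round(m[1],1),round(m[2],1),'z',np.median(r[:,2]).round(4))
        else: print(c,'no')
E
python3 - <<'E'
from h import *
plan([(427.5,-156.5,42,102)]); chk((.4275,-.1565,.092))
E
```

```text
now [ 426.8 -157.1  157.2  101.9] tilt [-179.99   -0.  ] F [ 0.2  0.4 -0.3] open 95.2 t 9.25
(427.5, -156.5, 42, 102) -> shift [ 0.04  0.08 11.52] rz -0.1
(0.4275, -0.1565, 0.092) 1230 [ 427.7 -157.9] [36.8 36.3] 12.3 z 0.0925
```

Request:
apply_moves(
  commands=[
    [[0, 0.1, 2, 0, 0, 0, 9.5], [0, 0.1, 5, 0, 0, 0, 9.5], [0, 0.1, 8, 0, 0, 0, 9], [0, 0.1, 10.5, 0, 0, 0, 8], [0, 0.1, 11.5, 0, 0, 0, 7]],
  ],
)

```text
t: 9.8
ee_pos: [0.4261, -0.1555, 0.0397]
tool_rot: [-3.138, -0.003, 1.78]
contact_force: [0.4, 1.4, -0.2]
opening: 0.0792
```

Request:
apply_moves(
  commands=[
    [[0, 0, 0, 0, 0, 0, 6.5], [0, 0, 0, 0, 0, 0, 5.8], [0, 0, 0, 0, 0, 0, 5], [0, 0, 0, 0, 0, 0, 4.2], [0, 0, 0, 0, 0, 0, 4.2]],
  ],
  grip_force=20,
)

```text
t: 10.3
ee_pos: [0.4286, -0.1563, 0.0433]
tool_rot: [3.14, 0.001, 1.781]
contact_force: [1.0, 0.2, 0.2]
opening: 0.0435
```

Request:
apply_moves(
  commands=[
    [[0, 0, 0, 0, 0, 0, 4.2], [0, 0, 0, 0, 0, 0, 4.2], [0, 0, -0.5, 0, 0, 0, 4.2], [0, 0, -1.2, 0, 0, 0, 4.2], [0, 0, -2, 0, 0, 0, 4.2]],
  ],
)

```text
t: 10.8
ee_pos: [0.4279, -0.156, 0.0629]
tool_rot: [-3.142, 0.0, 1.781]
contact_force: [0.4, 1.2, -0.6]
opening: 0.0421
```

Request:
apply_moves(
  commands=[
    [[0, 0, -1.5, 0, 0, 0, 4.2], [0, 0, -3.5, 0, 0, 0, 4.2], [0, 0, -5, 0, 0, 0, 4.2], [0, 0, -6, 0, 0, 0, 4.2], [0, 0, -6, 0, 0, 0, 4.2]],
  ],
)

```text
t: 11.3
ee_pos: [0.4291, -0.1565, 0.1243]
tool_rot: [3.139, 0.002, 1.781]
contact_force: [0.2, -0.4, 0.5]
opening: 0.042
```

```bash
python3 - <<'E'
from h import *
plan([(471.5,-321.5,120,102),(471.5,-321.5,52,102)])
E
```

```text
now [ 429.1 -156.5  124.3  102. ] tilt [1.7984e+02 1.3000e-01] F [ 0.2 -0.4  0.5] open 42.0 t 11.3
(471.5, -321.5, 120, 102) -> shift [-17.02   0.71   0.43] rz 0.0
(471.5, -321.5, 52, 102) -> shift [0.  0.  6.8] rz 0.0
```

The opening equals the commanded 42 mm and there is no weight, so the jar is probably not held. I'll look.

```bash
python3 - <<'E'
from h import *
a=snap('scene');b=snap('wrist')
im=np.hstack([cv2.resize(a['image'][90:250,150:350],(400,320)),cv2.resize(b['image'],(400,320))])
cv2.imwrite('pics/p3.png',im)
E
```

```text
(no output)
```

View pics/p3.png

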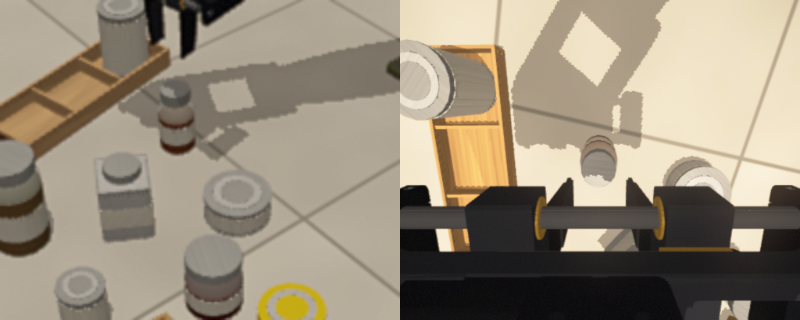

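The jar still stands upright, at (177,118) left and (598,160) right. I'll measure its position and width profile.

```bash
python3 - <<'E'
from h import *
for n in('scene','wrist'):
    w=pts(dict(np.load('last_%s.npz'%n))).reshape(-1,3); q=w[~np.isnan(w[:,0])]
    q=q[(np.hypot(q[:,0]-.4275,q[:,1]+.1565)<.07)]
    for a,b in((.01,.03),(.03,.05),(.05,.065),(.065,.085),(.085,.1)):
        r=q[(q[:,2]>a)&(q[:,2]<b)]
        if len(r)>10: m=cv2.minAreaRect((r[:,:2]*1000).astype(np.float32)); print(n,a,len(r),np.round(m[0],1),np.round(m[1],1),round(m[2]),r[:,2].max())
E
```

```text
scene 0.01 111 [ 434.5 -143.2] [21.9 44.3] 58 0.029855968638469066
scene 0.03 113 [ 434.5 -144.6] [25.  46.2] 55 0.04994198692879526
scene 0.05 95 [ 433.9 -147.1] [27.9 43.4] 53 0.06499819125960393
scene 0.065 110 [ 431.1 -147.2] [29.9 40. ] 63 0.08463867730850216
scene 0.085 141 [ 428.9 -155. ] [35.3 38. ] 24 0.09475183850906255
wrist 0.01 76 [ 412.8 -162.8] [14.  42.6] 17 0.02991108990447977
wrist 0.03 144 [ 413.7 -160.6] [16.8 44.2] 10 0.049957964102034236
wrist 0.05 227 [ 420.5 -160. ] [29.6 44.8] 13 0.06499802462029025
wrist 0.065 356 [ 418.3 -159.8] [24.8 42.5] 10 0.08487279392471495
wrist 0.085 1576 [ 428.1 -158. ] [37.2 36.8] 11 0.09463040408375711
```

The jar is still at (428,-158) with a body of about 45 mm. The grip probably slipped, being too high, with too little overclose on smooth glass. I'll retry 9 mm lower, with a firmer grip and a smaller commanded opening.

Request:
apply_moves(
  commands=[
    [[0, 0, 0, 0, 0, 0, 6], [0, 0, 0, 0, 0, 0, 7.5], [0, 0, 0, 0, 0, 0, 9.5], [0, 0, 0, 0, 0, 0, 9.5], [0, 0, 0, 0, 0, 0, 9.5]],
  ],
  grip_force=40,
)

```text
t: 11.9
ee_pos: [0.4278, -0.1559, 0.122]
tool_rot: [-3.141, -0.0, 1.781]
contact_force: [-0.7, -0.8, -0.4]
opening: 0.0766
```

Request:
apply_moves(
  commands=[
    [[-0.1, 0, 1, 0, 0, 0, 9.5], [-0.2, 0, 3.5, 0, 0, 0, 9.5], [-0.2, 0, 6, 0, 0, 0, 9.5], [-0.2, 0, 8.3, 0, 0, 0, 9.5], [-0.2, 0, 8.8, 0, 0, 0, 9.5]],
  ],
)

```text
t: 12.4
ee_pos: [0.4257, -0.1566, 0.0306]
tool_rot: [-3.137, -0.004, 1.78]
contact_force: [-0.2, 1.1, -0.4]
opening: 0.0952
```

Request:
apply_moves(
  commands=[
    [[0, 0, 0, 0, 0, 0, 8], [0, 0, 0, 0, 0, 0, 7], [0, 0, 0, 0, 0, 0, 6], [0, 0, 0, 0, 0, 0, 5], [0, 0, 0, 0, 0, 0, 4.6]],
  ],
)

```text
t: 12.9
ee_pos: [0.4289, -0.1582, 0.0351]
tool_rot: [3.14, 0.001, 1.781]
contact_force: [-0.1, -0.1, 0.2]
opening: 0.0604
```

Request:
apply_moves(
  commands=[
    [[0, 0, 0, 0, 0, 0, 3.5], [0, 0, 0, 0, 0, 0, 2.5], [0, 0, 0, 0, 0, 0, 2], [0, 0, 0, 0, 0, 0, 2], [0, 0, 0, 0, 0, 0, 2]],
  ],
)

```text
t: 13.4
ee_pos: [0.4285, -0.1579, 0.0345]
tool_rot: [3.141, 0.0, 1.781]
contact_force: [0.3, 1.2, 1.6]
opening: 0.0441
```

Request:
apply_moves(
  commands=[
    [[0, 0, 0, 0, 0, 0, 2], [0, 0, -0.2, 0, 0, 0, 2], [0, 0, -0.5, 0, 0, 0, 2], [0, 0, -1, 0, 0, 0, 2], [0, 0, -1.5, 0, 0, 0, 2]],
  ],
)

```text
t: 13.9
ee_pos: [0.4281, -0.1578, 0.0494]
tool_rot: [-3.141, -0.0, 1.781]
contact_force: [-0.6, 0.8, -1.5]
opening: 0.0443
```

Request:
apply_moves(
  commands=[
    [[0, 0, -1.5, 0, 0, 0, 2], [0, 0, -3.5, 0, 0, 0, 2], [0, 0, -5.5, 0, 0, 0, 2], [0, 0, -7, 0, 0, 0, 2], [0, 0, -7.5, 0, 0, 0, 2]],
  ],
)

```text
t: 14.4
ee_pos: [0.4295, -0.1585, 0.1266]
tool_rot: [3.139, 0.002, 1.781]
contact_force: [-0.5, -0.0, -1.5]
opening: 0.044
```

```bash
python3 - <<'E'
from h import *
plan([(471.5,-321.5,123,102),(471.5,-321.5,42,102)])
E
```

```text
now [ 429.5 -158.5  126.6  102. ] tilt [1.7984e+02 1.4000e-01] F [-0.5 -0.  -1.5] open 44.0 t 14.4
(471.5, -321.5, 123, 102) -> shift [-16.82   0.72   0.36] rz 0.0
(471.5, -321.5, 42, 102) -> shift [0.  0.  8.1] rz 0.0
```

Request:
apply_moves(
  commands=[
    [[-2.5, 0.1, 0, 0, 0, 0, 2], [-6.5, 0.3, 0, 0, 0, 0, 2], [-11, 0.5, 0, 0, 0, 0, 2], [-15, 0.7, 0, 0, 0, 0, 2], [-16.9, 0.7, 0, 0, 0, 0, 2]],
  ],
)

```text
t: 14.9
ee_pos: [0.4704, -0.3244, 0.1234]
tool_rot: [-3.141, -0.0, 1.779]
contact_force: [-0.0, 0.4, -1.4]
opening: 0.044
```

Request:
apply_moves(
  commands=[
    [[0, 0, 0.5, 0, 0, 0, 2], [0, 0, 2.5, 0, 0, 0, 2], [0, 0, 4.5, 0, 0, 0, 2], [0, 0, 6.5, 0, 0, 0, 2], [0, 0, 7.8, 0, 0, 0, 2]],
  ],
)

```text
t: 15.4
ee_pos: [0.4689, -0.3196, 0.0436]
tool_rot: [-3.139, -0.003, 1.781]
contact_force: [1.4, 0.8, -2.4]
opening: 0.0443
```

Request:
apply_moves(
  commands=[
    [[0, 0, 0.2, 0, 0, 0, 2], [0, 0, 0.3, 0, 0, 0, 2], [0, 0, 0.4, 0, 0, 0, 2], [0, 0, 0.5, 0, 0, 0, 2], [0, 0, 0.6, 0, 0, 0, 2]],
  ],
)

```text
t: 15.9
ee_pos: [0.4709, -0.3221, 0.0411]
tool_rot: [3.141, 0.001, 1.781]
contact_force: [-0.7, -0.3, -0.8]
opening: 0.0448
```

```bash
python3 - <<'E'
from h import *
plan([(471.5,-321.5,38.5,102)])
E
```

```text
now [ 470.9 -322.1   41.1  102. ] tilt [1.7994e+02 7.0000e-02] F [-0.7 -0.3 -0.8] open 44.8 t 15.9
(471.5, -321.5, 38.5, 102) -> shift [0.05 0.07 0.26] rz 0.0
```

Request:
apply_moves(
  commands=[
    [[0, 0, 0.1, 0, 0, 0, 2], [0, 0, 0.15, 0, 0, 0, 2], [0, 0, 0.2, 0, 0, 0, 2], [0, 0, 0.25, 0, 0, 0, 2], [0, 0, 0.25, 0, 0, 0, 2]],
  ],
)

```text
t: 16.4
ee_pos: [0.4707, -0.3218, 0.0385]
tool_rot: [3.141, 0.0, 1.781]
contact_force: [-1.7, 2.9, 3.3]
opening: 0.0439
```

Request:
apply_moves(
  commands=[
    [[0, 0, 0, 0, 0, 0, 4.8], [0, 0, 0, 0, 0, 0, 5.2], [0, 0, 0, 0, 0, 0, 5.6], [0, 0, 0, 0, 0, 0, 5.6], [0, 0, 0, 0, 0, 0, 5.6]],
  ],
  grip_force=25,
)

```text
t: 16.9
ee_pos: [0.4703, -0.3218, 0.0376]
tool_rot: [-3.141, -0.0, 1.781]
contact_force: [0.2, 0.0, 0.0]
opening: 0.0559
```

Request:
apply_moves(
  commands=[
    [[0, 0, -1, 0, 0, 0, 5.6], [0, 0, -3, 0, 0, 0, 5.6], [0, 0, -6, 0, 0, 0, 5.6], [0, 0, -10, 0, 0, 0, 5.6], [0, 0, -14, 0, 0, 0, 7]],
  ],
)

```text
t: 17.4
ee_pos: [0.4701, -0.3215, 0.1795]
tool_rot: [-3.141, -0.0, 1.781]
contact_force: [1.0, -0.5, 0.3]
opening: 0.0595
```

```bash
python3 - <<'E'
from h import *
plan([(575,-90,200,95),(640,50,200,87),(679,142.5,170,85),(679,142.5,44,85)]); chk((.4715,-.3215,.096),(.3835,-.3405,.104))
E
```

```text
now [ 470.1 -321.5  179.5  102. ] tilt [-1.7999e+02 -1.0000e-02] F [ 1.  -0.5  0.3] open 59.5 t 17.4
(575, -90, 200, 95) -> shift [20.46 15.09 -2.05] rz 7.0
(640, 50, 200, 87) -> shift [13.38  7.7  -0.  ] rz 8.0
(679, 142.5, 170, 85) -> shift [9.44 3.41 3.  ] rz 2.0
(679, 142.5, 44, 85) -> shift [ 0.   0.  12.6] rz 0.0
(0.4715, -0.3215, 0.096) 1107 [ 450.7 -325.6] [76.3 36.5] 12.0 z 0.0966
(0.3835, -0.3405, 0.104) 4385 [ 382.5 -341.1] [65.4 65.4] 11.9 z 0.106
```

Request:
apply_moves(
  commands=[
    [[3, 2, -1, 0, 0, 1, 9.5], [7, 5, -2, 0, 0, 2, 9.5], [11, 8, -2, 0, 0, 4, 9.5], [15, 11, -2, 0, 0, 6, 9.5], [18, 13.3, -2, 0, 0, 7, 9.5]],
  ],
)

```text
t: 17.95
ee_pos: [0.5639, -0.1156, 0.1989]
tool_rot: [3.14, 0.0, 1.658]
contact_force: [0.9, -0.3, 0.1]
opening: 0.0943
```

Request:
apply_moves(
  commands=[
    [[3, 2, 0, 0, 0, 2, 9.5], [6.5, 4, 0, 0, 0, 4, 9.5], [10, 6, 0, 0, 0, 6, 9.5], [13.5, 8, 0, 0, 0, 8, 9.5], [16, 9.3, 0, 0, 0, 8, 9.5]],
  ],
)

```text
t: 18.45
ee_pos: [0.6425, 0.0519, 0.1984]
tool_rot: [3.141, -0.0, 1.52]
contact_force: [0.0, 0.2, -0.7]
opening: 0.0951
```

Request:
apply_moves(
  commands=[
    [[1.5, 0.5, 0, 0, 0, 1, 9.5], [4, 1.5, 0.5, 0, 0, 2, 9.5], [7, 2.5, 1.5, 0, 0, 2, 9.5], [9, 3.3, 2.5, 0, 0, 2, 9.5], [9.2, 3.4, 3, 0, 0, 2, 9.5]],
  ],
)

```text
t: 18.95
ee_pos: [0.6804, 0.1418, 0.1669]
tool_rot: [-3.141, -0.0, 1.486]
contact_force: [0.6, -0.1, -0.2]
opening: 0.0947
```

Request:
apply_moves(
  commands=[
    [[0, 0, 0, 0, 0, 0, 9.5], [0, 0, 0, 0, 0, 0, 9.5], [0, 0, 0, 0, 0, 0, 9.5], [0, 0, 0, 0, 0, 0, 9.5], [0, 0, 0, 0, 0, 0, 9.5]],
  ],
)

```text
t: 19.45
ee_pos: [0.6805, 0.139, 0.1684]
tool_rot: [3.141, -0.0, 1.483]
contact_force: [-0.2, -0.1, -0.7]
opening: 0.0949
```

```bash
python3 - <<'E'
from h import *
plan([(679,142.5,44,85)]); chk((.679,.1425,.087))
E
```

```text
now [680.5 139.  168.4  85. ] tilt [ 1.7995e+02 -1.0000e-02] F [-0.2 -0.1 -0.7] open 94.9 t 19.45
(679, 142.5, 44, 85) -> shift [ 0.33 -0.18 12.44] rz -0.0
(0.679, 0.1425, 0.087) 2824 [680.8 141.2] [46.4 62.3] 85.9 z 0.0866
```

Request:
apply_moves(
  commands=[
    [[0.1, -0.1, 2, 0, 0, -1, 9.5], [0.2, -0.1, 5.5, 0, 0, -1, 9.5], [0.2, -0.1, 9, 0, 0, -1, 9.5], [0.2, -0.1, 11.5, 0, 0, -1, 9.5], [0.2, -0.1, 12.4, 0, 0, -1, 9.5]],
  ],
)

```text
t: 20.0
ee_pos: [0.677, 0.1412, 0.0399]
tool_rot: [-3.136, 0.001, 1.501]
contact_force: [0.7, 0.2, 0.0]
opening: 0.0947
```

Request:
apply_moves(
  commands=[
    [[0, 0, 0, 0, 0, 0, 9], [0, 0, 0, 0, 0, 0, 8], [0, 0, 0, 0, 0, 0, 7], [0, 0, 0, 0, 0, 0, 6], [0, 0, 0, 0, 0, 0, 5]],
  ],
)

```text
t: 20.5
ee_pos: [0.6803, 0.1418, 0.0451]
tool_rot: [3.14, -0.0, 1.501]
contact_force: [-0.1, -0.4, -0.6]
opening: 0.0634
```

Request:
apply_moves(
  commands=[
    [[0, 0, 0, 0, 0, 0, 4], [0, 0, 0, 0, 0, 0, 3], [0, 0, 0, 0, 0, 0, 3], [0, 0, 0, 0, 0, 0, 3], [0, 0, 0, 0, 0, 0, 3]],
  ],
)

```text
t: 21.0
ee_pos: [0.6796, 0.1417, 0.0439]
tool_rot: [3.141, -0.0, 1.501]
contact_force: [-0.5, -0.5, 1.5]
opening: 0.0458
```

Request:
apply_moves(
  commands=[
    [[0, 0, 0, 0, 0, 0, 3], [0, 0, -0.2, 0, 0, 0, 3], [0, 0, -0.5, 0, 0, 0, 3], [0, 0, -1, 0, 0, 0, 3], [0, 0, -1.5, 0, 0, 0, 3]],
  ],
)

```text
t: 21.5
ee_pos: [0.6794, 0.1417, 0.0589]
tool_rot: [-3.141, 0.0, 1.501]
contact_force: [0.4, 0.7, -2.1]
opening: 0.0463
```

Request:
apply_moves(
  commands=[
    [[0, 0, -1.5, 0, 0, 0, 3], [0, 0, -5, 0, 0, 0, 3], [0, 0, -9, 0, 0, 0, 3], [0, 0, -12.5, 0, 0, 0, 3], [0, 0, -14.2, 0, 0, 0, 3]],
  ],
)

```text
t: 22.0
ee_pos: [0.6816, 0.142, 0.2072]
tool_rot: [3.134, -0.002, 1.501]
contact_force: [0.8, 0.1, -1.7]
opening: 0.0458
```

```bash
python3 - <<'E'
from h import *
plan([(640,-7,200,91),(600,-155,200,97),(559.5,-302.5,200,102.3),(559.5,-302.5,52,102.3)],cur=(679.5,141.7,200.5,86))
E
```

```text
now [679.5 141.7 200.5  86. ] tilt [ 1.7955e+02 -9.0000e-02] F [ 0.8  0.1 -1.7] open 45.8 t 22.0
(640, -7, 200, 91) -> shift [-15.11  -2.9    0.05] rz -5.0
(600, -155, 200, 97) -> shift [-14.73  -4.26  -0.  ] rz -6.0
(559.5, -302.5, 200, 102.3) -> shift [-14.15  -5.82  -0.  ] rz -5.3
(559.5, -302.5, 52, 102.3) -> shift [ 0.   0.  14.8] rz -0.0
```

Request:
apply_moves(
  commands=[
    [[-2, -0.4, 0, 0, 0, -1, 3], [-5, -1, 0, 0, 0, -2, 3], [-8.5, -1.6, 0, 0, 0, -3, 3], [-12, -2.3, 0, 0, 0, -4, 3], [-15.1, -2.9, 0, 0, 0, -5, 3]],
  ],
)

```text
t: 22.5
ee_pos: [0.6391, -0.0083, 0.2003]
tool_rot: [-3.141, 0.0, 1.589]
contact_force: [0.6, -0.5, -1.4]
opening: 0.0461
```

Request:
apply_moves(
  commands=[
    [[-3, -0.8, 0, 0, 0, -1.2, 3], [-6, -1.7, 0, 0, 0, -2.4, 3], [-9, -2.6, 0, 0, 0, -3.6, 3], [-12, -3.5, 0, 0, 0, -4.8, 3], [-14.7, -4.3, 0, 0, 0, -6, 3]],
  ],
)

```text
t: 23.0
ee_pos: [0.5988, -0.1559, 0.2004]
tool_rot: [-3.141, -0.0, 1.694]
contact_force: [1.1, 0.2, -0.6]
opening: 0.0459
```

Request:
apply_moves(
  commands=[
    [[-3, -1.2, 0, 0, 0, -1, 3], [-6.5, -2.7, 0, 0, 0, -2.5, 3], [-10, -4.1, 0, 0, 0, -4, 3], [-13, -5.3, 0, 0, 0, -5, 3], [-14.2, -5.8, 0, 0, 0, -5.3, 3]],
  ],
)

```text
t: 23.5
ee_pos: [0.5582, -0.3051, 0.2003]
tool_rot: [-3.141, -0.0, 1.783]
contact_force: [0.5, 0.6, -0.9]
opening: 0.046
```

Request:
apply_moves(
  commands=[
    [[0, 0, 1.5, 0, 0, 0, 3], [0, 0, 4, 0, 0, 0, 3], [0, 0, 7, 0, 0, 0, 3], [0, 0, 9.5, 0, 0, 0, 3], [0, 0, 11, 0, 0, 0, 3]],
  ],
)

```text
t: 24.0
ee_pos: [0.5581, -0.2998, 0.0866]
tool_rot: [-3.138, -0.004, 1.787]
contact_force: [-0.1, -0.0, -1.8]
opening: 0.0461
```

Request:
apply_moves(
  commands=[
    [[0, 0, 0.8, 0, 0, 0, 3], [0, 0, 1.5, 0, 0, 0, 3], [0, 0, 2.2, 0, 0, 0, 3], [0, 0, 2.8, 0, 0, 0, 3], [0, 0, 3.1, 0, 0, 0, 3]],
  ],
)

```text
t: 24.5
ee_pos: [0.5597, -0.3028, 0.0598]
tool_rot: [3.141, 0.0, 1.786]
contact_force: [0.0, 0.4, -1.6]
opening: 0.0458
```

Request:
apply_moves(
  commands=[
    [[0, 0, 0.1, 0, 0, 0, 3], [0, 0, 0.2, 0, 0, 0, 3], [0, 0, 0.3, 0, 0, 0, 3], [0, 0, 0.4, 0, 0, 0, 3], [0, 0, 0.5, 0, 0, 0, 3]],
  ],
)

```text
t: 25.0
ee_pos: [0.5596, -0.3028, 0.0549]
tool_rot: [3.141, 0.0, 1.786]
contact_force: [-0.1, 0.1, -2.5]
opening: 0.0457
```

```bash
python3 - <<'E'
from h import *
plan([(559.5,-302.5,48,102.3)])
s=snap('scene'); cv2.imwrite('pics/s3.png',cv2.resize(s['image'][80:200,110:300],None,fx=3,fy=3))
E
```

```text
now [ 559.6 -302.8   54.9  102.3] tilt [1.7998e+02 2.0000e-02] F [-0.1  0.1 -2.5] open 45.7 t 25.0
(559.5, -302.5, 48, 102.3) -> shift [ 0.03 -0.01  0.69] rz 0.0
```

View pics/s3.png

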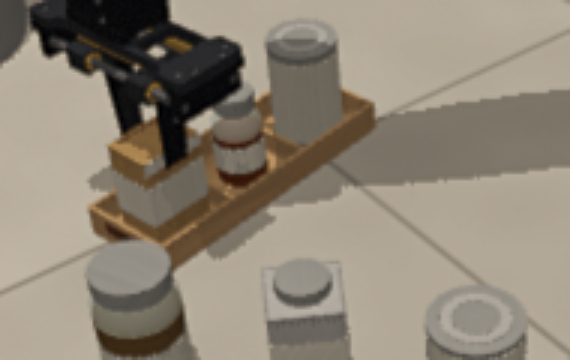

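The carton, at (160,180), is over the third compartment, and the tin and jar stand upright in theirs. I lower the last millimetres.

Request:
apply_moves(
  commands=[
    [[0, 0, 0.1, 0, 0, 0, 3], [0, 0, 0.2, 0, 0, 0, 3], [0, 0, 0.3, 0, 0, 0, 3], [0, 0, 0.4, 0, 0, 0, 3], [0, 0, 0.5, 0, 0, 0, 3]],
  ],
)

```text
t: 25.55
ee_pos: [0.5595, -0.3026, 0.0496]
tool_rot: [-3.142, -0.0, 1.786]
contact_force: [-0.0, 0.1, -1.8]
opening: 0.0459
```

Request:
apply_moves(
  commands=[
    [[0, 0, 0.05, 0, 0, 0, 3], [0, 0, 0.1, 0, 0, 0, 3], [0, 0, 0.15, 0, 0, 0, 3], [0, 0, 0.15, 0, 0, 0, 3], [0, 0, 0.15, 0, 0, 0, 3]],
  ],
)

```text
t: 26.05
ee_pos: [0.5595, -0.3027, 0.0483]
tool_rot: [3.142, 0.0, 1.786]
contact_force: [-0.6, 0.4, -1.9]
opening: 0.0458
```

Request:
apply_moves(
  commands=[
    [[0, 0, 0.05, 0, 0, 0, 3], [0, 0, 0.1, 0, 0, 0, 3], [0, 0, 0.15, 0, 0, 0, 3], [0, 0, 0.15, 0, 0, 0, 3], [0, 0, 0.15, 0, 0, 0, 3]],
  ],
)

```text
t: 26.55
ee_pos: [0.5597, -0.3028, 0.0479]
tool_rot: [3.141, 0.0, 1.786]
contact_force: [-2.9, 0.7, 6.0]
opening: 0.0459
```

Request:
apply_moves(
  commands=[
    [[0, 0, -0.05, 0, 0, 0, 5], [0, 0, -0.05, 0, 0, 0, 6], [0, 0, -0.05, 0, 0, 0, 7.5], [0, 0, -0.05, 0, 0, 0, 9], [0, 0, -0.05, 0, 0, 0, 9.5]],
  ],
)

```text
t: 27.05
ee_pos: [0.5594, -0.3026, 0.047]
tool_rot: [-3.141, -0.0, 1.786]
contact_force: [-0.5, 0.1, 0.3]
opening: 0.0766
```

Request:
apply_moves(
  commands=[
    [[0, 0, -0.5, 0, 0, 0, 9.5], [0, 0, -3, 0, 0, 0, 9.5], [0, 0, -7, 0, 0, 0, 9.5], [0, 0, -11, 0, 0, 0, 9.5], [0, 0, -14.5, 0, 0, 0, 9.5]],
  ],
)

```text
t: 27.55
ee_pos: [0.5598, -0.3029, 0.195]
tool_rot: [3.14, 0.001, 1.786]
contact_force: [0.8, -0.2, 0.7]
opening: 0.0951
```

```bash
python3 - <<'E'
from h import *
plan([(560,-190,190,80),(562,-78,170,59),(562,-78,42,59)]); chk((.5595,-.3025,.09),(.4715,-.3215,.096))
E
```

```text
now [ 559.8 -302.9  195.   102.3] tilt [1.7993e+02 8.0000e-02] F [ 0.8 -0.2  0.7] open 95.1 t 27.55
(560, -190, 190, 80) -> shift [11.02  2.43  0.5 ] rz 22.3
(562, -78, 170, 59) -> shift [11.06 -1.75  2.  ] rz 21.0
(562, -78, 42, 59) -> shift [ 0.   0.  12.8] rz 0.0
(0.5595, -0.3025, 0.09) 2437 [ 560.9 -302.8] [62.6 46.7] 12.1 z 0.0906
(0.4715, -0.3215, 0.096) 1327 [ 450.9 -326.4] [77.4 36.6] 12.5 z 0.0966
```

Request:
apply_moves(
  commands=[
    [[1.5, 0.3, 0, 0, 0, 4, 9.5], [4, 0.9, 0, 0, 0, 9, 9.5], [6.5, 1.4, 0, 0, 0, 14, 9.5], [9, 2, 0, 0, 0, 18, 9.5], [11, 2.4, 0, 0, 0, 22.3, 9.5]],
  ],
)

```text
t: 28.1
ee_pos: [0.5595, -0.1888, 0.1925]
tool_rot: [3.141, -0.0, 1.394]
contact_force: [0.2, -0.7, 0.5]
opening: 0.0947
```

Request:
apply_moves(
  commands=[
    [[2.5, -0.4, 0.5, 0, 0, 5, 9.5], [5.5, -0.9, 1, 0, 0, 10, 9.5], [8.5, -1.3, 1.5, 0, 0, 15, 9.5], [10.5, -1.6, 2, 0, 0, 19, 9.5], [11.1, -1.7, 2.3, 0, 0, 21, 9.5]],
  ],
)

```text
t: 28.6
ee_pos: [0.5618, -0.0758, 0.169]
tool_rot: [-3.141, -0.0, 1.03]
contact_force: [-0.4, -0.4, -0.0]
opening: 0.0949
```

Request:
apply_moves(
  commands=[
    [[0, 0, 0, 0, 0, 0, 9.5], [0, 0, 0, 0, 0, 0, 9.5], [0, 0, 0, 0, 0, 0, 9.5], [0, 0, 0, 0, 0, 0, 9.5], [0, 0, 0, 0, 0, 0, 9.5]],
  ],
)

```text
t: 29.1
ee_pos: [0.5621, -0.0784, 0.1694]
tool_rot: [3.141, -0.0, 1.029]
contact_force: [0.3, -0.5, -0.3]
opening: 0.0948
```

```bash
python3 - <<'E'
from h import *
plan([(562,-78,42,59)]); chk((.562,-.078,.097),(.562,-.078,.076))
cv2.imwrite('pics/w4.png',np.load('last_wrist.npz')['image'])
E
```

```text
now [562.1 -78.4 169.4  59. ] tilt [179.98  -0.  ] F [ 0.3 -0.5 -0.3] open 94.8 t 29.1
(562, -78, 42, 59) -> shift [ 0.03 -0.03 12.74] rz -0.0
(0.562, -0.078, 0.097) 1519 [563.  -79.1] [42.3 42.4] 61.9 z 0.0956
(0.562, -0.078, 0.076) 1996 [563.7 -79.5] [60.9 61.5] 59.3 z 0.0822
```

View pics/w4.png

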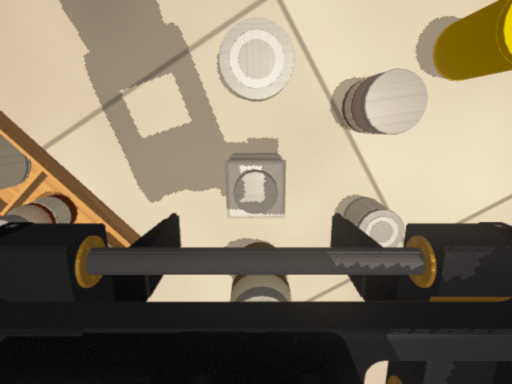

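The caddy at (256,188) is square to the jaws at 59° and centred between them. I descend and grip.

Request:
apply_moves(
  commands=[
    [[0, 0.1, 2, 0, 0, 0, 9.5], [0, 0.1, 5.5, 0, 0, 0, 9.5], [0, 0.1, 9, 0, 0, 0, 9.5], [0, 0.1, 11.7, 0, 0, 0, 9.5], [0, 0.1, 12.7, 0, 0, 0, 9.5]],
  ],
)

```text
t: 29.65
ee_pos: [0.5603, -0.078, 0.0387]
tool_rot: [-3.136, 0.002, 1.03]
contact_force: [-0.8, 0.4, -0.0]
opening: 0.0951
```

Request:
apply_moves(
  commands=[
    [[0, 0, 0, 0, 0, 0, 9], [0, 0, 0, 0, 0, 0, 8], [0, 0, 0, 0, 0, 0, 7], [0, 0, 0, 0, 0, 0, 6], [0, 0, 0, 0, 0, 0, 5]],
  ],
  grip_force=30,
)

```text
t: 30.15
ee_pos: [0.5637, -0.0785, 0.0435]
tool_rot: [3.14, -0.001, 1.03]
contact_force: [-0.3, 0.1, -0.4]
opening: 0.0636
```

Request:
apply_moves(
  commands=[
    [[0, 0, 0, 0, 0, 0, 4], [0, 0, 0, 0, 0, 0, 4], [0, 0, -0.2, 0, 0, 0, 4], [0, 0, -0.6, 0, 0, 0, 4], [0, 0, -1, 0, 0, 0, 4]],
  ],
)

```text
t: 30.65
ee_pos: [0.5622, -0.0781, 0.0518]
tool_rot: [-3.14, 0.0, 1.03]
contact_force: [0.7, -0.3, -3.0]
opening: 0.0596
```

Request:
apply_moves(
  commands=[
    [[0, 0, -1.5, 0, 0, 0, 4], [0, 0, -5, 0, 0, 0, 4], [0, 0, -9, 0, 0, 0, 4], [0, 0, -12.5, 0, 0, 0, 4], [0, 0, -15, 0, 0, 0, 4]],
  ],
)

```text
t: 31.15
ee_pos: [0.5639, -0.0786, 0.2068]
tool_rot: [3.137, -0.001, 1.03]
contact_force: [-0.5, 0.0, -1.9]
opening: 0.0594
```

```bash
python3 - <<'E'
from h import *
plan([(520,60,200,68),(480,190,200,80),(454.5,326,200,87.5),(454.5,326,52,87.5)])
E
```

```text
now [563.9 -78.6 206.8  59. ] tilt [ 1.7974e+02 -8.0000e-02] F [-0.5  0.  -1.9] open 59.4 t 31.15
(520, 60, 200, 68) -> shift [  9.62 -10.9    0.68] rz -9.0
(480, 190, 200, 80) -> shift [10.55 -8.58 -0.  ] rz -12.0
(454.5, 326, 200, 87.5) -> shift [12.95 -4.87 -0.  ] rz -7.5
(454.5, 326, 52, 87.5) -> shift [ 0.   0.  14.8] rz -0.0
```

Request:
apply_moves(
  commands=[
    [[1.5, -1.7, 0, 0, 0, -1.5, 4], [3.5, -4, 0, 0, 0, -3.5, 4], [5.5, -6.3, 0, 0, 0, -5.5, 4], [7.7, -8.7, 0, 0, 0, -7.5, 4], [9.6, -10.9, 0, 0, 0, -9, 4]],
  ],
)

```text
t: 31.65
ee_pos: [0.5184, 0.0613, 0.2035]
tool_rot: [3.141, -0.001, 1.188]
contact_force: [-0.4, 0.2, -1.8]
opening: 0.0598
```

Request:
apply_moves(
  commands=[
    [[2.1, -1.7, 0, 0, 0, -2.4, 4], [4.2, -3.4, 0, 0, 0, -4.8, 4], [6.3, -5.1, 0, 0, 0, -7.2, 4], [8.5, -6.9, 0, 0, 0, -9.6, 4], [10.6, -8.6, 0, 0, 0, -12, 4]],
  ],
)

```text
t: 32.15
ee_pos: [0.4783, 0.1917, 0.2035]
tool_rot: [3.141, -0.001, 1.398]
contact_force: [-0.2, -1.0, -2.1]
opening: 0.0597
```

Request:
apply_moves(
  commands=[
    [[2.5, -1, 0, 0, 0, -1.5, 4], [6, -2.3, 0, 0, 0, -3.5, 4], [9.5, -3.6, 0, 0, 0, -5.5, 4], [12, -4.5, 0, 0, 0, -7, 4], [13, -4.9, 0, 0, 0, -7.5, 4]],
  ],
)

```text
t: 32.65
ee_pos: [0.4524, 0.3291, 0.2033]
tool_rot: [3.141, -0.001, 1.53]
contact_force: [-1.1, 0.1, -2.4]
opening: 0.06
```

Request:
apply_moves(
  commands=[
    [[0, 0, 1, 0, 0, 0, 4], [0, 0, 3, 0, 0, 0, 4], [0, 0, 5, 0, 0, 0, 4], [0, 0, 6.5, 0, 0, 0, 4], [0, 0, 7, 0, 0, 0, 4]],
  ],
)

```text
t: 33.15
ee_pos: [0.452, 0.3253, 0.1296]
tool_rot: [-3.138, 0.003, 1.526]
contact_force: [-0.3, 0.2, -1.3]
opening: 0.0599
```

```bash
python3 - <<'E'
from h import *
plan([(454.5,326,46,87.5)])
w=pts(snap('wrist'))
im=np.load('last_wrist.npz')['image']; hsv=cv2.cvtColor(im,cv2.COLOR_BGR2HSV)
m=(w[...,2]>.024)&(w[...,2]<.036)&(hsv[...,1]>80)&(hsv[...,0]>5)&(hsv[...,0]<25)
q=w[m]; print(len(q),cv2.minAreaRect((q[:,:2]*1000).astype(np.float32)))
cv2.imwrite('pics/w5.png',im)
E
```

```text
now [452.  325.3 129.6  87.4] tilt [-1.7981e+02  1.5000e-01] F [-0.3  0.2 -1.3] open 59.9 t 33.15
(454.5, 326, 46, 87.5) -> shift [0.08 0.24 8.36] rz -0.1
988 ((499.855224609375, 323.78118896484375), (93.8484878540039, 181.66261291503906), 87.57679748535156)
```

View pics/w5.png

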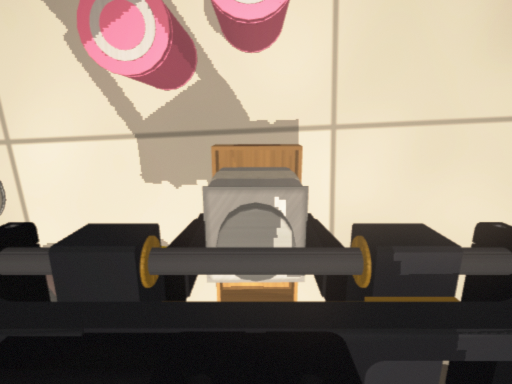

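The wrist view shows the caddy, at (255,230), aligned over the near compartment. The tray re-measures at (499.9,323.8), 87.6°, matching the earlier value. I lower it.

Request:
apply_moves(
  commands=[
    [[0, 0.1, 1, 0, 0, 0, 4], [0, 0.2, 2.5, 0, 0, 0, 4], [0, 0.2, 4.5, 0, 0, 0, 4], [0, 0.2, 6.3, 0, 0, 0, 4], [0, 0.2, 7.4, 0, 0, 0, 4]],
  ],
)

```text
t: 33.7
ee_pos: [0.4543, 0.3265, 0.0561]
tool_rot: [-3.14, 0.001, 1.527]
contact_force: [-0.3, -0.0, -1.6]
opening: 0.0597
```

Request:
apply_moves(
  commands=[
    [[0, 0, 0.1, 0, 0, 0, 4], [0, 0, 0.2, 0, 0, 0, 4], [0, 0, 0.3, 0, 0, 0, 4], [0, 0, 0.4, 0, 0, 0, 4], [0, 0, 0.5, 0, 0, 0, 4]],
  ],
)

```text
t: 34.2
ee_pos: [0.4555, 0.3273, 0.054]
tool_rot: [3.14, -0.001, 1.527]
contact_force: [-0.0, 0.0, -1.7]
opening: 0.0595
```

Request:
apply_moves(
  commands=[
    [[0, 0, 0.1, 0, 0, 0, 4], [0, 0, 0.2, 0, 0, 0, 4], [0, 0, 0.3, 0, 0, 0, 4], [0, 0, 0.4, 0, 0, 0, 4], [0, 0, 0.5, 0, 0, 0, 4]],
  ],
)

```text
t: 34.7
ee_pos: [0.455, 0.327, 0.0481]
tool_rot: [-3.142, 0.0, 1.527]
contact_force: [-0.2, 0.2, -1.5]
opening: 0.0594
```

Request:
apply_moves(
  commands=[
    [[0, 0, 0.05, 0, 0, 0, 4], [0, 0, 0.1, 0, 0, 0, 4], [0, 0, 0.1, 0, 0, 0, 4], [0, 0, 0.1, 0, 0, 0, 4], [0, 0, 0.1, 0, 0, 0, 4]],
  ],
)

```text
t: 35.2
ee_pos: [0.4551, 0.327, 0.0473]
tool_rot: [3.141, -0.0, 1.527]
contact_force: [-0.9, 0.2, -2.2]
opening: 0.0599
```

Request:
apply_moves(
  commands=[
    [[0, 0, 0.05, 0, 0, 0, 4], [0, 0, 0.1, 0, 0, 0, 4], [0, 0, 0.15, 0, 0, 0, 4], [0, 0, 0.15, 0, 0, 0, 4], [0, 0, 0.15, 0, 0, 0, 4]],
  ],
)

```text
t: 35.7
ee_pos: [0.4553, 0.327, 0.0473]
tool_rot: [3.141, 0.0, 1.528]
contact_force: [-3.8, -2.3, 6.9]
opening: 0.0598
```

Request:
apply_moves(
  commands=[
    [[0, 0, -0.05, 0, 0, 0, 6.2], [0, 0, -0.05, 0, 0, 0, 7], [0, 0, -0.05, 0, 0, 0, 8], [0, 0, -0.05, 0, 0, 0, 9.5], [0, 0, -0.05, 0, 0, 0, 9.5]],
  ],
)

```text
t: 36.2
ee_pos: [0.455, 0.327, 0.0461]
tool_rot: [-3.141, 0.0, 1.527]
contact_force: [0.0, -0.9, 0.1]
opening: 0.0883
```

Request:
apply_moves(
  commands=[
    [[0, 0, -0.5, 0, 0, 0, 9.5], [0, 0, -3, 0, 0, 0, 9.5], [0, 0, -7, 0, 0, 0, 9.5], [0, 0, -11, 0, 0, 0, 9.5], [0, 0, -13.5, 0, 0, 0, 9.5]],
  ],
)

```text
t: 36.7
ee_pos: [0.4562, 0.3277, 0.1854]
tool_rot: [3.138, -0.003, 1.527]
contact_force: [1.1, 0.6, 0.1]
opening: 0.0949
```

```bash
python3 - <<'E'
from h import *
plan([(507,205,180,68),(559,83,150,50),(559,83,40,50)]); chk((.4555,.3265,.099),(.4555,.3265,.080))
E
```

```text
now [456.2 327.7 185.4  87.5] tilt [ 1.7977e+02 -1.5000e-01] F [1.1 0.6 0.1] open 94.9 t 36.7
(507, 205, 180, 68) -> shift [-12.04   5.61   0.54] rz 19.5
(559, 83, 150, 50) -> shift [-9.36  9.39  3.  ] rz 18.0
(559, 83, 40, 50) -> shift [ 0.  0. 11.] rz 0.0
(0.4555, 0.3265, 0.099) 1426 [455.2 326.2] [42.6 43. ] 10.0 z 0.0996
(0.4555, 0.3265, 0.08) 1873 [455.6 326.2] [61.  61.6] 87.8 z 0.0862
```

Request:
apply_moves(
  commands=[
    [[-1.5, 0.7, 0, 0, 0, 3, 9.5], [-4, 1.9, 0, 0, 0, 7, 9.5], [-7, 3.3, 0, 0, 0, 11, 9.5], [-10, 4.7, 0, 0, 0, 15.5, 9.5], [-12, 5.6, 0, 0, 0, 19.5, 9.5]],
  ],
)

```text
t: 37.25
ee_pos: [0.5053, 0.2015, 0.1787]
tool_rot: [-3.139, 0.003, 1.181]
contact_force: [-0.5, -0.8, -0.0]
opening: 0.0949
```

Request:
apply_moves(
  commands=[
    [[-2, 2, 0.5, 0, 0, 4, 9.5], [-4.5, 4.5, 1, 0, 0, 9, 9.5], [-7, 7, 2, 0, 0, 14, 9.5], [-9, 9, 3, 0, 0, 17, 9.5], [-9.4, 9.4, 3, 0, 0, 18, 9.5]],
  ],
)

```text
t: 37.75
ee_pos: [0.5561, 0.0788, 0.1471]
tool_rot: [-3.137, 0.005, 0.866]
contact_force: [-0.9, 0.3, -0.0]
opening: 0.0951
```

Request:
apply_moves(
  commands=[
    [[0, 0, 0, 0, 0, 0, 9.5], [0, 0, 0, 0, 0, 0, 9.5], [0, 0, 0, 0, 0, 0, 9.5], [0, 0, 0, 0, 0, 0, 9.5], [0, 0, 0, 0, 0, 0, 9.5]],
  ],
)

```text
t: 38.25
ee_pos: [0.5577, 0.0831, 0.1517]
tool_rot: [3.141, -0.0, 0.874]
contact_force: [0.8, 0.2, 0.5]
opening: 0.095
```

```bash
python3 - <<'E'
from h import *
plan([(559,83,38,50)]); chk((.559,.083,.078))
E
```

```text
now [557.7  83.1 151.7  50.1] tilt [ 1.7997e+02 -3.0000e-02] F [0.8 0.2 0.5] open 95.0 t 38.25
(559, 83, 38, 50) -> shift [ 0.07  0.1  11.37] rz 0.1
(0.559, 0.083, 0.078) 2994 [559.7  82.1] [60.9 61. ] 5.2 z 0.0767
```

Request:
apply_moves(
  commands=[
    [[0, 0.2, 2, 0, 0, 0, 9.5], [0, 0.2, 5, 0, 0, 0, 9.5], [0, 0.2, 8, 0, 0, 0, 9.5], [0, 0.2, 10.3, 0, 0, 0, 9.5], [0, 0.2, 11.1, 0, 0, 0, 9.5]],
  ],
  grip_force=40,
)

```text
t: 38.8
ee_pos: [0.5571, 0.0812, 0.0373]
tool_rot: [-3.138, 0.003, 0.873]
contact_force: [-0.6, 0.9, -0.2]
opening: 0.0951
```

Request:
apply_moves(
  commands=[
    [[0, 0, 0, 0, 0, 0, 9], [0, 0, 0, 0, 0, 0, 8], [0, 0, 0, 0, 0, 0, 7], [0, 0, 0, 0, 0, 0, 6], [0, 0, 0, 0, 0, 0, 4]],
  ],
)

```text
t: 39.3
ee_pos: [0.56, 0.0811, 0.0413]
tool_rot: [3.14, -0.001, 0.873]
contact_force: [-0.5, -0.6, -0.3]
opening: 0.063
```

Request:
apply_moves(
  commands=[
    [[0, 0, 0, 0, 0, 0, 4], [0, 0, 0, 0, 0, 0, 4], [0, 0, -0.2, 0, 0, 0, 4], [0, 0, -0.6, 0, 0, 0, 4], [0, 0, -1, 0, 0, 0, 4]],
  ],
)

```text
t: 39.8
ee_pos: [0.5583, 0.0809, 0.0495]
tool_rot: [-3.14, 0.002, 0.873]
contact_force: [-0.1, 1.3, -2.9]
opening: 0.0609
```

Request:
apply_moves(
  commands=[
    [[0, 0, -1.5, 0, 0, 0, 4], [0, 0, -5, 0, 0, 0, 4], [0, 0, -9, 0, 0, 0, 4], [0, 0, -12.5, 0, 0, 0, 4], [0, 0, -15, 0, 0, 0, 4]],
  ],
)

```text
t: 40.3
ee_pos: [0.5603, 0.0811, 0.2047]
tool_rot: [3.138, -0.003, 0.873]
contact_force: [1.3, 0.5, -2.3]
opening: 0.0608
```

```bash
python3 - <<'E'
from h import *
plan([(554,200,200,68),(544.5,322,200,87.5),(544.5,322,44,87.5)])
E
```

```text
now [560.3  81.1 204.7  50. ] tilt [ 1.7981e+02 -1.7000e-01] F [ 1.3  0.5 -2.3] open 60.8 t 40.3
(554, 200, 200, 68) -> shift [ 8.71 -8.12  0.47] rz -18.0
(544.5, 322, 200, 87.5) -> shift [10.96 -5.45 -0.  ] rz -19.5
(544.5, 322, 44, 87.5) -> shift [ 0.   0.  15.6] rz -0.0
```

Request:
apply_moves(
  commands=[
    [[1.4, -1.3, 0, 0, 0, -3, 4], [3.2, -3, 0, 0, 0, -7, 4], [5, -4.7, 0, 0, 0, -11, 4], [6.9, -6.4, 0, 0, 0, -15, 4], [8.7, -8.1, 0, 0, 0, -18, 4]],
  ],
)

```text
t: 40.8
ee_pos: [0.553, 0.2007, 0.2013]
tool_rot: [3.141, -0.0, 1.189]
contact_force: [0.6, 0.4, -2.9]
opening: 0.0609
```

Request:
apply_moves(
  commands=[
    [[2.3, -1.1, 0, 0, 0, -4, 4], [5, -2.5, 0, 0, 0, -9, 4], [8, -4, 0, 0, 0, -14, 4], [10, -5, 0, 0, 0, -18, 4], [11, -5.5, 0, 0, 0, -19.5, 4]],
  ],
)

```text
t: 41.3
ee_pos: [0.5429, 0.3241, 0.2011]
tool_rot: [3.141, -0.0, 1.531]
contact_force: [0.0, -0.3, -2.9]
opening: 0.0607
```

Request:
apply_moves(
  commands=[
    [[0, 0, 1, 0, 0, 0, 4], [0, 0, 3, 0, 0, 0, 4], [0, 0, 5.5, 0, 0, 0, 4], [0, 0, 7.5, 0, 0, 0, 4], [0, 0, 8.5, 0, 0, 0, 4]],
  ],
)

```text
t: 41.8
ee_pos: [0.542, 0.3202, 0.1121]
tool_rot: [-3.138, 0.003, 1.525]
contact_force: [0.1, -0.6, -3.9]
opening: 0.0611
```

```bash
python3 - <<'E'
from h import *
plan([(544.5,322,44,87.5)]); s=snap('side'); b=snap('wrist')
im=np.hstack([cv2.resize(s['image'][80:180,140:290],(390,260)),cv2.resize(b['image'],(390,260))]); cv2.imwrite('pics/p6.png',im)
E
```

```text
now [542.  320.2 112.1  87.4] tilt [-1.7977e+02  1.6000e-01] F [ 0.1 -0.6 -3.9] open 61.1 t 41.8
(544.5, 322, 44, 87.5) -> shift [0.2  0.25 6.81] rz -0.1
```

View pics/p6.png

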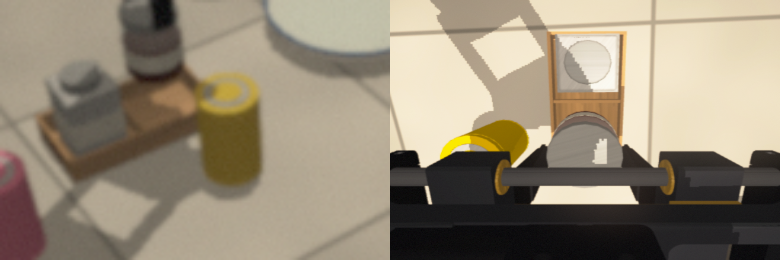

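The jam jar hangs upright over the far compartment, at (150,40) left and (585,140) right, and the caddy stands in its place. I lower it.

Request:
apply_moves(
  commands=[
    [[0, 0.1, 1, 0, 0, 0, 4], [0, 0.2, 2.5, 0, 0, 0, 4], [0, 0.2, 4, 0, 0, 0, 4], [0, 0.2, 5.2, 0, 0, 0, 4], [0, 0.2, 5.8, 0, 0, 0, 4]],
  ],
)

```text
t: 42.4
ee_pos: [0.544, 0.3217, 0.0547]
tool_rot: [-3.139, 0.002, 1.527]
contact_force: [-0.3, 0.0, -3.2]
opening: 0.0608
```

Request:
apply_moves(
  commands=[
    [[0, 0, 0.1, 0, 0, 0, 4], [0, 0, 0.2, 0, 0, 0, 4], [0, 0, 0.3, 0, 0, 0, 4], [0, 0, 0.4, 0, 0, 0, 4], [0, 0, 0.5, 0, 0, 0, 4]],
  ],
)

```text
t: 42.9
ee_pos: [0.5457, 0.3224, 0.0528]
tool_rot: [3.141, -0.0, 1.528]
contact_force: [-0.3, -0.6, -2.8]
opening: 0.0607
```

Request:
apply_moves(
  commands=[
    [[0, 0, 0.1, 0, 0, 0, 4], [0, 0, 0.2, 0, 0, 0, 4], [0, 0, 0.3, 0, 0, 0, 4], [0, 0, 0.4, 0, 0, 0, 4], [0, 0, 0.5, 0, 0, 0, 4]],
  ],
)

```text
t: 43.4
ee_pos: [0.5453, 0.3223, 0.0471]
tool_rot: [-3.142, 0.0, 1.527]
contact_force: [-0.3, -0.4, -3.1]
opening: 0.0607
```

Request:
apply_moves(
  commands=[
    [[0, 0, 0.05, 0, 0, 0, 4], [0, 0, 0.1, 0, 0, 0, 4], [0, 0, 0.1, 0, 0, 0, 4], [0, 0, 0.1, 0, 0, 0, 4], [0, 0, 0.1, 0, 0, 0, 4]],
  ],
)

```text
t: 43.9
ee_pos: [0.5453, 0.3223, 0.0463]
tool_rot: [3.141, -0.0, 1.528]
contact_force: [-0.7, 0.1, -2.9]
opening: 0.061
```

Request:
apply_moves(
  commands=[
    [[0, 0, 0.05, 0, 0, 0, 4], [0, 0, 0.1, 0, 0, 0, 4], [0, 0, 0.15, 0, 0, 0, 4], [0, 0, 0.15, 0, 0, 0, 4], [0, 0, 0.15, 0, 0, 0, 4]],
  ],
)

```text
t: 44.4
ee_pos: [0.5455, 0.3223, 0.0453]
tool_rot: [3.141, -0.0, 1.528]
contact_force: [-1.2, -0.4, 1.0]
opening: 0.061
```

Contact: the 3 N load has been taken up. One more 0.5 mm, then release, retreat and check.

Request:
apply_moves(
  commands=[
    [[0, 0, 0.05, 0, 0, 0, 4], [0, 0, 0.05, 0, 0, 0, 4], [0, 0, 0.05, 0, 0, 0, 6.4], [0, 0, 0.05, 0, 0, 0, 7], [0, 0, 0.05, 0, 0, 0, 8]],
  ],
)

```text
t: 44.9
ee_pos: [0.5453, 0.3223, 0.0438]
tool_rot: [3.142, -0.0, 1.527]
contact_force: [-0.2, 0.2, 0.9]
opening: 0.073
```

Request:
apply_moves(
  commands=[
    [[0, 0, 0, 0, 0, 0, 9], [0, 0, 0, 0, 0, 0, 9.2], [0, 0, -0.5, 0, 0, 0, 9.2], [0, 0, -2.5, 0, 0, 0, 9.2], [0, 0, -5, 0, 0, 0, 9.2]],
  ],
)

```text
t: 45.4
ee_pos: [0.5443, 0.3218, 0.0935]
tool_rot: [-3.139, 0.001, 1.528]
contact_force: [0.0, 0.4, -0.2]
opening: 0.092
```

Request:
apply_moves(
  commands=[
    [[0, 0, -3, 0, 0, 0, 9.2], [0, 0, -7, 0, 0, 0, 9.2], [0, 0, -11, 0, 0, 0, 9.2], [0, 0, -14, 0, 0, 0, 9.2], [0, 0, -15, 0, 0, 0, 9.2]],
  ],
)

```text
t: 45.9
ee_pos: [0.5471, 0.3231, 0.2498]
tool_rot: [3.135, -0.004, 1.528]
contact_force: [0.2, 0.4, 0.1]
opening: 0.0921
```

```bash
python3 - <<'E'
from h import *
plan([]); chk((.5445,.322,.08),(.4555,.3265,.099))
s=snap('side'); a=snap('scene')
w={'scene':pts(a),'side':pts(s)}
for nm,c in dict(large=(.383,-.341,.104),spice=(.471,-.322,.096),carton=(.56,-.303,.09),small=(.6825,.0175,.061),flat=(.449,-.0085,.037),lentil=(.671,-.137,.126)).items():
    for n in w:
        q=w[n].reshape(-1,3); q=q[~np.isnan(q[:,0])]; r=q[(np.hypot(q[:,0]-c[0],q[:,1]-c[1])<.045)&(abs(q[:,2]-c[2])<.006)]
        if len(r)>20: m=cv2.minAreaRect((r[:,:2]*1000).astype(np.float32)); print(nm,n,np.round(m[0]),np.round(m[1]),np.median(r[:,2]).round(3))
        else: print(nm,n,'few')
cv2.imwrite('pics/end.png',np.hstack([cv2.resize(s['image'],(400,300)),cv2.resize(a['image'],(400,300))]))
E
```

```text
now [547.1 323.1 249.8  87.5] tilt [179.6   -0.22] F [0.2 0.4 0.1] open 92.1 t 45.9
(0.5445, 0.322, 0.08) 1790 [530.1 325.2] [61.1 90. ] 78.2 z 0.0806
(0.4555, 0.3265, 0.099) 1153 [455.7 326.2] [42.9 42.9] 55.3 z 0.0997
large scene [ 382. -337.] [67. 65.] 0.105
large side [ 382. -341.] [66. 64.] 0.105
spice scene [ 470. -318.] [37. 38.] 0.095
spice side [ 469. -323.] [36. 37.] 0.095
carton scene [ 559. -299.] [66. 50.] 0.09
carton side [ 559. -303.] [64. 47.] 0.089
small scene [683.  19.] [53. 50.] 0.059
small side [682.  15.] [52. 49.] 0.059
flat scene [449.  -7.] [83. 78.] 0.035
flat side [449. -10.] [80. 79.] 0.035
lentil scene [ 671. -136.] [64. 59.] 0.125
lentil side [ 670. -139.] [61. 62.] 0.124
```

View pics/end.png

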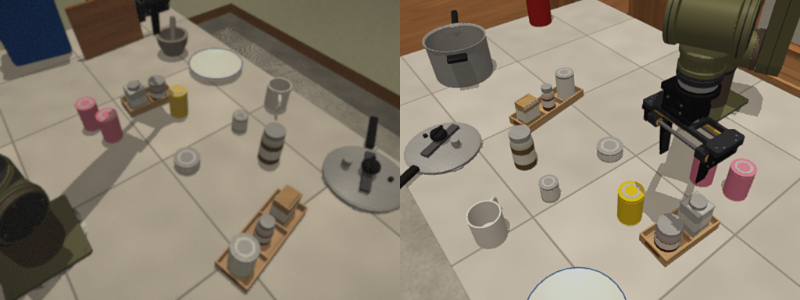

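All five things stand in their own compartments. The small tin, flat tin and lentil jar are unmoved, and the gripper is clear. I hand in.

```bash
python3 -c "
from cell import order; print(order.close_job())"
```

```text
the job is handed in; nothing more can be done
None
```

Both kits are made up and the job is handed in, at about 46 s of robot time. The three-compartment tray holds the large tin, spice jar and carton, and the two-compartment tray holds the tea caddy and jam jar. I packed them in that order and lowered each one until the wrist felt it touch before letting go.

- **Placed items:** The last camera checks show all five upright. Their tops are about 4 mm (the tray floor) above their own heights, and their centres are within about 3 mm of where I aimed, averaging the two fixed cameras.
- **Items left alone:** The small tin, flat tin and lentil jar measure within 1–2 mm of where they started. The pink and yellow tins were not touched.
- **What went wrong:** My first grip on the spice jar came up empty. The jar stayed standing where it was, and a lower, firmer grip worked.
- **Checks that disagreed:** The scene and side cameras differ by 3–5 mm in y, so I used their average together with the wrist camera. The final wrist-camera fit for the jam jar merged with the neighbouring caddy. Its position therefore rests on the release pose (545, 322 mm), the measured top height and the final picture.

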